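# One dry stroke of the microtome, then lock its handwheel

## Robot

A 6-joint arm with a two-finger parallel gripper is mounted at the origin on the work surface. World frame = base frame: x ahead of the robot, y to its left, z up, the work surface at z = 0. Lengths are in m, angles in rad, forces in N, time in s.
With the tool pointing down it reaches from about 0.325 to 0.775 m from the base axis. Payload 5.5 kg.
Tool frame: the origin (TCP) lies midway between the tips of the shut fingers; the grasp point (between the pads) lies 19 mm behind it; z points along the fingers, y is the direction in which the jaws open and shut (so a half turn about z gives the same grasp; the last joint's range is limited). The gripper opens to 85 mm and grips with 20 to 120 N. Pads are 22 mm wide; open, the fingers measure 114 mm over their backs; the gripper's body (76 mm by 85 mm) begins 54 mm behind the grasp point. The pads swing forward as they close: fully open they stand 13 mm farther back than shut.
Start: joints at [1.062, 0.091, 1.231, -0, 1.82, -0.057], TCP at [0.262, 0.54, 0.231] pointing down, gripper open.
Joint ranges: [-2.87, 2.87], [-0.86, 2.18], [0.17, 2.46], [-1.51, 4.65], [0.06, 2.69], [-2.65, 2.65]. Speed limits (rad/s): [2.57, 2.57, 3.01, 3.14, 3.14, 3.14].

## Interface

Orientations are given as a unit quaternion [w, x, y, z].
In Python, from bench import manip gives the robot as it stands.
- The arm moves only by the tool move_arm, never from a script. Its argument "deltas" is a list of rows, each a list of 5 numbers: the shift along the tool's x, y, z in m, then the turn about the tool's z in degrees, then the opening, from 0 (shut) to 1 (fully open). In form: [[dx, dy, dz, spin, grip], ...]. A call has exactly 10 rows; each row is the pose to reach, as a shift and turn from the pose commanded when the call began, along the tool's axes at that moment; what a row does not reach only later rows make up. A row lasts 1/10 s, in which the tool goes at most 50 mm and 8.59 degrees, less where a joint would pass 70% of its speed; a pose out of reach is approached as far as the arm can. A call with a gripper value outside its range is refused whole. The fingers move at their own pace and stop on an object; "squeeze" is the grip in N (left out, the last holds). Time passes only in rows, so rows that repeat a pose let the fingers close, or fill a call up. It gives the time, the measured TCP pose, the force and the opening at its end, in the units of the state.
- manip.sense(): the state, without advancing time (a new reading comes with each control period).
- manip.capture(name): name is "scene" or "top" or "wrist"; returns the picture (400x640x3 uint8, red, green, blue); there is no depth.
- manip.camera_model(name): a dict with "camera_matrix" (3x3 intrinsics, pixels), "position" and "attitude" of the camera in the world; the wrist camera has in their place "mount" (4x4, takes a point from camera to tool coordinates, whose origin is the TCP and whose axes are the flange's). Camera axes: x right, y down, z forward; pixel columns grow to the right and rows downward; lengths in m; the calibration is good to about 2 mm. A picture is of the moment at which its call begins: read the wrist's pose just before it. camera_model takes no time and is no camera call.
- manip.finish_job(): hands the job in, once; it reports no verdict.
The state is a dict: "t": time; "joint_positions": joint angles; "joint_vel": joint speeds; "joint_efforts": joint torques, N m; "ee_pos": TCP position; "tcp_rot": TCP orientation; "contact_force": force on the tool from outside, world axes, zero at the start; "ft_torque": the same for the moment, N m; "finger_gap": opening from 0.0 (shut) to 1.0 (fully open).
Only numpy, scipy, OpenCV 4.12 (cv2) and the standard library are available. Lean on these libraries where they do the work, as an engineer would, in place of code of your own. Each camera call takes 0.05 s, during which the arm holds its last target.

## Task

The freshly oiled microtome has no blade fitted: give it one dry stroke by turning the handwheel by its handle, slowly (three seconds or more), exactly one full turn clockwise, from the top away from you, down and back up to the top. Lock the wheel there with the red-knobbed pin from the rack: the pin goes through the bush over the rim into the notch of the wheel until its collar sits on the bush; find the notch by feel, and neither press the pin hard on the rim or bush nor drive the wheel hard against it. Let go, and leave everything else as it is.

Things in the scene. Friction and masses are not known exactly. Their poses are not given: they have to be found in the camera images.
- microtome: Fixed cream and dark grey rotary microtome, 410 x 270 x 249 mm. Origin: middle of its underside; its x points to its back, y to its left, z up. Its front, with the knife holder, faces the robot; the handwheel is on its right (-y) side. Housing: top 219 mm above the table, right side 24 mm from the middle plane of the wheel.
- axle (a point): Where the handwheel's axle meets the wheel's outer (-y) face, 140 mm above the table. The axle runs along the microtome's y. Grey wheel with a steel rim 150 mm across and 24 mm thick. The wheel drives the specimen head down and up, so its load (friction and weight) rises and falls, about 0 to 15 N at the handle; it stays where it is left near the top.
- handle_mid (a point): Point on the axis of the black crank handle, 60 mm out from the wheel's outer face: a good place to grip. The handle is a freely spinning sleeve, 25 mm across and 92 mm long, parallel to the axle and 55 mm from it; it ends 36 mm beyond this point.
- wheel (a joint): Angle of the handwheel, rad: 0 with the handle straight up; grows as the handle goes from the top away from the robot, down and back (clockwise seen from the handle's side). Starts between -0.12 and 0.12. One stroke ends near 6.28. The rim ring with its notch is clamped on by hand, so the wheel locks at a reading anywhere from 6.10 to 6.47, to be found by feel.
- bush_mouth (a point): Centre of the upper mouth of the upright lock bush: hole 12 mm wide, with a 3 mm chamfer, through an aluminium bracket 30 mm thick and 36 mm wide; the mouth is 249 mm above the table. 4 mm below the bracket runs the top of the wheel's rim; its single notch (yellow sides, 11.5 mm wide, 13 mm deep) comes under the bush once a turn. Off the notch a pin in the bush stands on the rim.
- lock_pin_knob (a point): Centre of the red knob of the loose lock pin (90 g): knob 24 mm across and 30 mm high, on a steel collar 20 mm across and 8 mm high, on a shaft 10 mm across and 44 mm long with a tapered nose. The collar's underside is 23 mm below this point. Locked, the collar sits on the bush; with the pin standing on the rim it is 10 mm above it. The pin drops by its own weight.
- lock_pin_tip (a point): Middle of the lower end of the lock pin's shaft, 67 mm below the knob's centre.
- rack: White pin rack on the table, 176 x 56 x 55 mm, with three pins upright in a row along its x, 58 mm apart, in 12.5 mm holes, collars on its top: the red-knobbed lock pin and two like it with black and blue knobs, in any order. Origin: middle of its underside.
Things that resemble listed ones, but are neither listed nor needed, are in the scene too. Leave any green or turquoise look-alike of the part that bears lock_pin_knob alone.

How it is judged:
On the way, in this order (a step that is already met when the one before it is completed fails the run):
1. the handwheel has gone three quarters of the way round (value of joint wheel above 4.7 rad), for 0.05 s.
2. the wheel is back at the top with the lock pin down in its notch (value of joint wheel between 6.02 and 6.55 rad and z of lock_pin_tip in the frame of bush_mouth below -0.041 m and horizontal distance between lock_pin_knob and bush_mouth below 0.005 m), for 0.2 s.
At the end, for the whole second after the job is handed in: the handwheel has made one turn (reading 6.02 to 6.55 rad) and is locked: the lock pin stands in the bush within 5 mm of its axis, within 12 degrees of upright, its collar on the bush to within 3 mm, and at rest (all of step 2 and angle between lock_pin_knob's own z axis and vertical below 0.21 rad and linear speed of lock_pin below 0.02 m/s); the robot touches nothing.
It fails at once if the pin is pressed on the wheel, or the wheel driven against the pin, hard (contact force between lock_pin and wheel above 20 N).
It fails at once if the pin is pressed or jammed hard against the bush or bracket (contact force between lock_pin and microtome above 30 N).
It fails at once if the wheel is spun faster than a slow stroke (velocity of joint wheel above 4 rad/s).
It fails at once if the wheel is turned backwards from the start, or on past the top into a second turn (value of joint wheel above 6.75 rad or value of joint wheel below -0.4 rad).
It fails at once if another thing on the bench is disturbed (distance of any of stop_pin_a, stop_pin_b, oil, brush, slide_box, jar, cassettes, tray, blade_case from where it was at the start of the episode above 0.025 m).
It also fails if it takes over 72 s, if anything falls off the work surface, if the arm or the gripper's body presses on something with over 40 N, if the wrist force passes 120 N, or if a joint passes its speed limit or range.

## Working session

There is one attempt and no reset: what is moved stays moved. The work goes in short steps, Python scripts to look and compute and a tool call to move; the robot and the scene stay as the last step left them, time stands still between calls to the robot, and variables do not carry over. Pictures are saved under pics/ and viewed, and the job is handed in when it is done.

Besides the shell and the picture viewer there is one more tool, called after "Request:" by a JSON object that holds its "api" and its "payload". move_arm: Moves the arm, as the interface text tells. Its arguments: {"type":"object","properties":{"deltas":{"type":"array","items":{"type":"array","items":{"type":"number"}}},"squeeze":{"type":"number"}},"required":["deltas"]}

```bash
mkdir -p pics; ls; python3 - <<'E'
from bench import manip
import cv2
print(manip.sense())
for n in ("scene","top","wrist"):
    m=manip.camera_model(n); print(n,m)
    im=manip.capture(n); cv2.imwrite(f"pics/{n}0.png",im[:,:,::-1])
E
```

```text
pics
{'t': 0.0, 'joint_positions': array([ 1.06229408e+00,  9.18940724e-02,  1.23189741e+00,  1.78477296e-05,
        1.81980183e+00, -5.66785776e-02]), 'joint_vel': array([ 0.00047028, -0.00121454,  0.00194806,  0.00025877,  0.00018113,
       -0.00138683]), 'joint_efforts': array([-8.14860141e-04, -4.58733201e+01, -4.18022990e+01, -2.40482041e-04,
        1.18697170e-02, -1.00060180e-05]), 'ee_pos': array([0.26181038, 0.53955035, 0.23012328]), 'tcp_rot': array([-2.87244115e-04,  2.23992872e-01,  9.74590269e-01, -9.58241509e-04]), 'contact_force': array([ 0.89357876, -1.26605389, -0.07173504]), 'ft_torque': array([-0.02950402, -0.02494649, -0.03991   ]), 'finger_gap': 1.0009340336882107}
scene {'camera_matrix': array([[479.34440021,   0.        , 315.21263537],
       [  0.        , 479.34440021, 198.50748802],
       [  0.        ,   0.        ,   1.        ]]), 'position': array([ 0.8884464 , -0.72451288,  0.75956256]), 'attitude': array([-0.3939695 ,  0.87635994,  0.2560972 , -0.10580889])}
top {'camera_matrix': array([[398.92904757,   0.        , 317.25701133],
       [  0.        , 398.92904757, 196.62869634],
       [  0.        ,   0.        ,   1.        ]]), 'position': array([ 0.38471208, -0.13798179,  0.99887587]), 'attitude': array([ 0.06666802, -0.65180853,  0.75169576, -0.07519643])}
wrist {'camera_matrix': array([[303.38329339,   0.        , 314.78244786],
       [  0.        , 303.38329339, 198.08683616],
       [  0.        ,   0.        ,   1.        ]]), 'mount': array([[-4.01785232e-04, -9.63918097e-01, -2.66198688e-01,
         6.84269543e-02],
       [ 9.99999916e-01, -3.64932883e-04, -1.87903962e-04,
         5.80214550e-04],
       [ 8.39793750e-05, -2.66198741e-01,  9.63918162e-01,
        -1.42747027e-01],
       [ 0.00000000e+00,  0.00000000e+00,  0.00000000e+00,
         1.00000000e+00]])}
```

View pics/scene0.png

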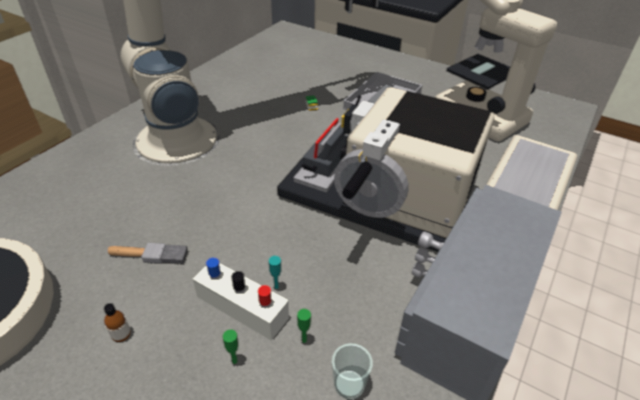

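View pics/top0.png

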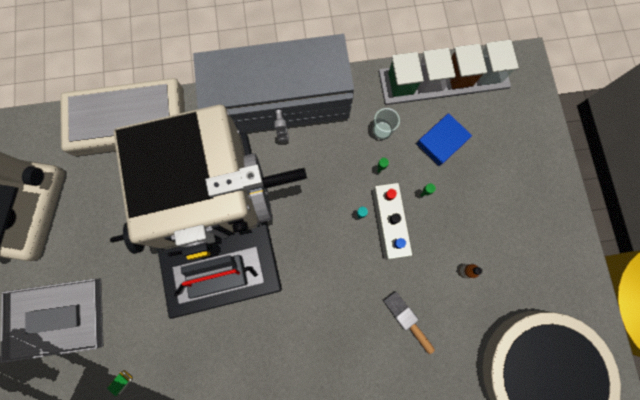

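View pics/wrist0.png

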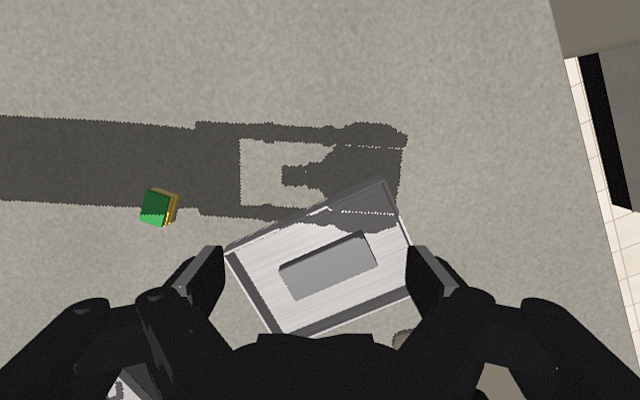

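```bash
cat > h.py <<'E'
import numpy as np, cv2
from bench import manip
from scipy.spatial.transform import Rotation as R
def rot(q): return R.from_quat([q[1],q[2],q[3],q[0]]).as_matrix()
def cam(n,s=None):
    m=manip.camera_model(n); K=m["camera_matrix"]
    if n=="wrist":
        s=s or manip.sense(); T=np.eye(4); T[:3,:3]=rot(s["tcp_rot"]); T[:3,3]=s["ee_pos"]
        T=T@m["mount"]; return K,T[:3,3],T[:3,:3]
    return K,np.array(m["position"]),rot(m["attitude"])
def ray(c,u,v):
    K,p,Rm=c; d=Rm@np.linalg.inv(K)@np.array([u,v,1.]); return p,d/np.linalg.norm(d)
def onz(c,u,v,z):
    p,d=ray(c,u,v); return p+d*(z-p[2])/d[2]
def proj(c,X):
    K,p,Rm=c; x=K@(Rm.T@(np.array(X)-p)); return x[:2]/x[2]
def tri(c1,uv1,c2,uv2):
    p,d=ray(c1,*uv1); q,e=ray(c2,*uv2)
    A=np.stack([d,-e],1); t=np.linalg.lstsq(A,q-p,rcond=None)[0]
    a=p+d*t[0]; b=q+e*t[1]; return (a+b)/2,np.linalg.norm(a-b)
E
python3 - <<'E'
from h import *
t=cam("top"); s=cam("scene")
for n,c in(("top",t),("scene",s)):
    print(n,proj(c,[0,0,0]),proj(c,[.3,0,0]),proj(c,[.6,0,0]),proj(c,[.4,-.3,0]))
for f,(x0,y0,x1,y1),k,o in(("top0",(190,140,330,300),5,"topA"),("top0",(340,130,460,270),5,"topB"),("scene0",(270,90,430,240),5,"scA"),("scene0",(180,230,330,370),5,"scB")):
    im=cv2.imread(f"pics/{f}.png")[y0:y1,x0:x1]
    im=cv2.resize(im,None,fx=4,fy=4,interpolation=cv2.INTER_CUBIC)
    cv2.imwrite(f"pics/{o}.png",im[:600,:800])
for n in("top","scene"):
    im=cv2.imread(f"pics/{n}0.png"); hsv=cv2.cvtColor(im,cv2.COLOR_BGR2HSV);H,S,V=cv2.split(hsv)
    for nm,m in(("red",((H<6)|(H>174))&(S>170)&(V>90)),("yel",(H>22)&(H<34)&(S>140)&(V>100)),("blue",(H>105)&(H<125)&(S>170)),("teal",(H>85)&(H<98)&(S>120)),("green",(H>50)&(H<80)&(S>120))):
        k,_,st,ce=cv2.connectedComponentsWithStats(m.astype(np.uint8))
        for i in range(1,k):
            if st[i,4]>12: print(n,nm,st[i],ce[i].round(1))
E
```

```text
top [281.75121988 459.39812525] [266.29565776 321.96221282] [252.64647642 200.58922904] [382.16670552 262.33248961]
scene [176.79603002 138.71407222] [265.14879663 176.86283962] [372.51824746 223.22259001] [216.02082475 272.97672603]
top red [386 190  10   9  67] [390.7 193.8]
top red [182 269  55  17 193] [208.3 277.1]
top yel [186 251  22   8  83] [196.8 255. ]
top yel [ 618  252   22   97 1495] [630.6 298.6]
top blue [ 417  114   54   51 1425] [443.6 139.2]
top blue [395 239  10   9  70] [399.4 243. ]
top teal [357 207  11  11  95] [361.8 211.9]
top green [389  68  29  28 261] [400.6  86.4]
top green [378 158  11  14  97] [382.4 163.9]
top green [421 184  14  12 101] [428.3 189.2]
top green [108 374  20  22 228] [117.1 384.4]
scene red [315 119  23  38  82] [324.5 134.6]
scene red [259 286  11  19 184] [264.3 294.8]
scene yel [310 103   7   3  13] [312.6 104.2]
scene blue [207 259  12  18 159] [213.  266.9]
scene teal [269 256  12  33 218] [274.7 267.7]
scene green [307  96  10   8  58] [311.3  99.3]
scene green [298 309  12  33 243] [303.6 321.3]
scene green [223 330  14  33 280] [230.7 342.5]
```

View pics/topA.png

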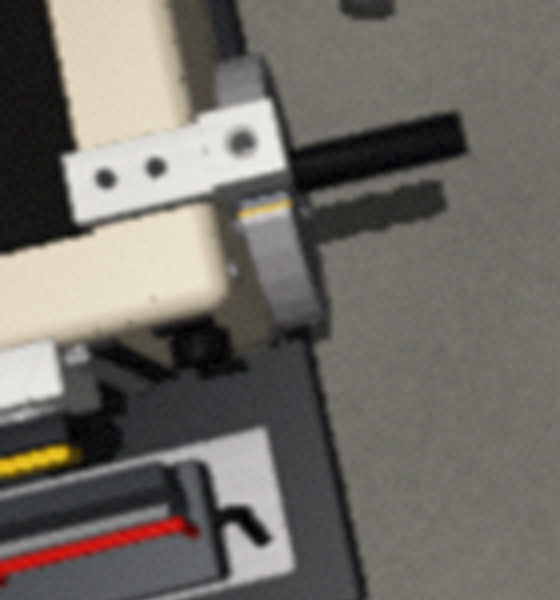

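View pics/scA.png

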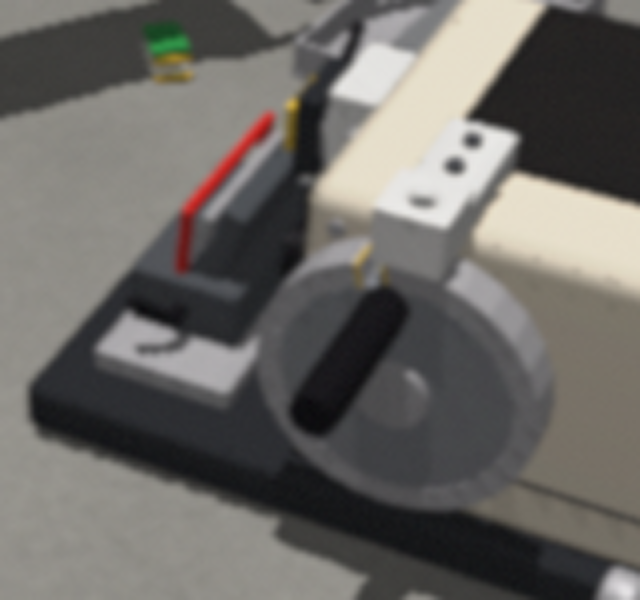

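View pics/topB.png

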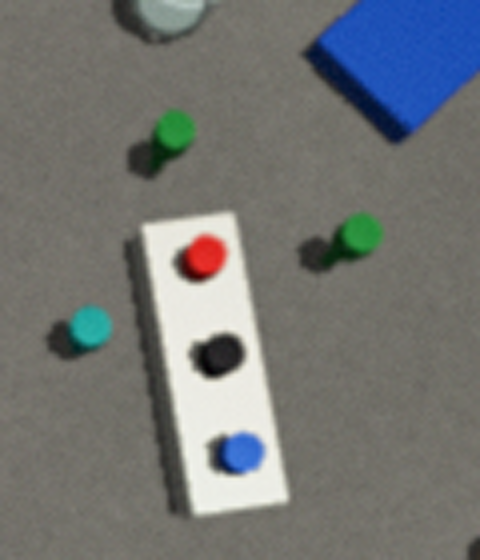

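```bash
python3 - <<'E'
from h import *
t=cam("top"); s=cam("scene")
f=lambda a,b:(a/4+190-.375,b/4+140-.375)
g=lambda a,b:(a/4+270-.375,b/4+90-.375)
for n,a,b in(("bush",f(242,143),g(422,200)),("hole1",f(106,179),g(472,139)),("hole2",f(155,167),g(455,165)),("hend",f(462,133),g(312,415)),("brFR",f(289,166),g(434,217)),("brFL",f(215,190),g(377,207))):
    print(n,tri(t,a,s,b))
B=onz(t,*f(242,143),.249);print("B",B, onz(s,*g(422,200),.249))
h1=onz(t,*f(106,179),.249);h2=onz(t,*f(155,167),.249)
print("dir",np.degrees(np.arctan2(*(B-h1)[[0,1]])),np.degrees(np.arctan2(*(h2-h1)[[0,1]])))
for p in[(462,133),(292,168)]: print("handle",onz(t,*f(*p),.195))
for p in[(265,208),(240,216),(291,202)]: print("yel",onz(t,*f(*p),.213))
k=onz(t,390.7,193.8,.093);print("red",k,onz(s,264.3,287.5,.093),tri(t,(390.7,193.8),s,(264.3,288)))
print("blue",onz(t,399.4,243.0,.093))
for n,p in(("teal",(361.8,211.9)),("g1",(382.4,163.9)),("g2",(428.3,189.2))): print(n,onz(t,*p,.06))
for p in[(142,226),(234,212),(289,500),(193,515)]: print("rack",onz(t,p[0]/4+340-.4,p[1]/4+130-.4,.055))
E
```

```text
bush (array([ 0.59695925, -0.03486166,  0.24690017]), np.float64(0.000509319555574843))
hole1 (array([0.5902421 , 0.03380188, 0.24071425]), np.float64(0.00017199341142224965))
hole2 (array([0.59297879, 0.00961459, 0.24000197]), np.float64(0.0003244102218425506))
hend (array([ 0.60132402, -0.1415067 ,  0.19382601]), np.float64(0.0002049004934259528))
brFR (array([ 0.59562722, -0.04793332,  0.24079908]), np.float64(0.02642758483326286))
brFL (array([ 0.57472301, -0.0204765 ,  0.22801722]), np.float64(0.013706221915618025))
B [ 0.59658604 -0.0349995   0.249     ] [ 0.59799792 -0.03792702  0.249     ]
dir 172.7534611365124 173.87164883991542
handle [ 0.60092237 -0.14156151  0.195     ]
handle [ 0.59486364 -0.05180061  0.195     ]
yel [ 0.57147908 -0.03788277  0.213     ]
yel [ 0.5691669  -0.02495822  0.213     ]
yel [ 0.57269712 -0.05121464  0.213     ]
red [ 0.5504709  -0.33176044  0.093     ] [ 0.55045868 -0.33133463  0.093     ] (array([ 0.55067195, -0.33184628,  0.09230329]), np.float64(0.00019397093940831672))
blue [ 0.43562471 -0.33100479  0.093     ]
teal [ 0.52286606 -0.26284243  0.06      ]
g1 [ 0.6328728  -0.33203529  0.06      ]
g2 [ 0.55481766 -0.43048414  0.06      ]
rack [ 0.58160302 -0.30582177  0.055     ]
rack [ 0.58227845 -0.36263929  0.055     ]
rack [ 0.40695238 -0.36304048  0.055     ]
rack [ 0.40634424 -0.3058368   0.055     ]
```

View pics/scB.png

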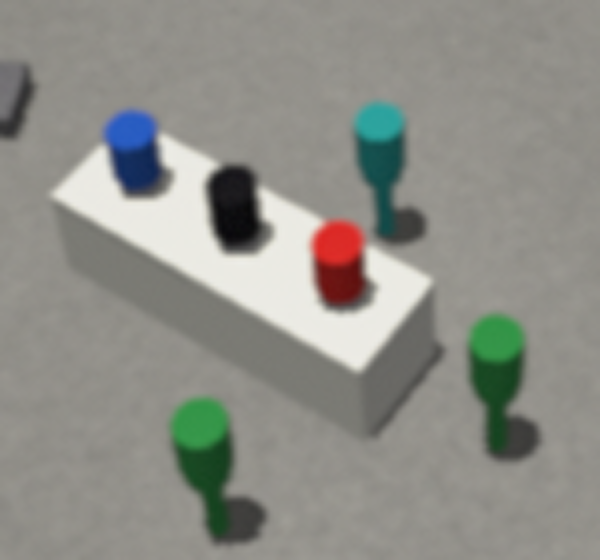

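```bash
cat >> h.py <<'E'
def totool(target,yawy=None):
    """shift in tool axes to reach target TCP; spin (deg) for tool y heading yawy deg"""
    s=manip.sense(); M=rot(s["tcp_rot"]); d=M.T@(np.array(target)-s["ee_pos"])
    cur=np.degrees(np.arctan2(M[1,1],M[0,1]))
    sp=None if yawy is None else (cur-yawy+180)%360-180
    return d.round(4),None if sp is None else round(sp,2),round(cur,2)
E
python3 - <<'E'
from h import *
print(totool([.600,-.124,.33],6.5))
E
```

```text
(array([-0.5939, -0.4496, -0.099 ]), np.float64(57.61), np.float64(64.11))
```

Request:
{"api": "move_arm", "payload": {"deltas": [[-0.02, -0.015, -0.045, 5, 1], [-0.05, -0.04, -0.09, 10, 1], [-0.594, -0.45, -0.1, 58, 1], [-0.594, -0.45, -0.1, 58, 1], [-0.594, -0.45, -0.1, 58, 1], [-0.594, -0.45, -0.1, 58, 1], [-0.594, -0.45, -0.1, 58, 1], [-0.594, -0.45, -0.1, 58, 1], [-0.594, -0.45, -0.1, 58, 1], [-0.594, -0.45, -0.1, 58, 1]], "squeeze": 40}}

```text
t: 1.15
ee_pos: [0.469, 0.1306, 0.3235]
tcp_rot: [0.0, 0.668, 0.744, 0.0]
contact_force: [-0.1, -0.7, -1.0]
finger_gap: 0.999
```

```bash
python3 - <<'E'
from h import *
s=manip.sense();print(s["t"],s["ee_pos"],s["joint_positions"])
print(totool([.600,-.124,.33],6.5))
E
```

```text
1.15 [0.46895768 0.13056467 0.32354512] [ 2.01578732e-01 -1.71959615e-01  1.32150987e+00  8.99540278e-05
  1.99186068e+00  9.49244879e-02]
(array([-0.2671,  0.1032, -0.0065]), np.float64(-0.39), np.float64(6.11))
```

Request:
{"api": "move_arm", "payload": {"deltas": [[-0.05, 0.02, 0, -0.4, 1], [-0.1, 0.04, 0, -0.4, 1], [-0.15, 0.06, 0, -0.4, 1], [-0.2, 0.08, 0, -0.4, 1], [-0.24, 0.092, 0, -0.4, 1], [-0.24, 0.092, 0, -0.4, 1], [-0.24, 0.092, 0, -0.4, 1], [-0.24, 0.092, 0, -0.4, 1], [-0.24, 0.092, 0, -0.4, 1], [-0.24, 0.092, 0, -0.4, 1]]}}

```text
t: 2.15
ee_pos: [0.5853, -0.0949, 0.3244]
tcp_rot: [0.001, 0.665, 0.747, 0.0]
contact_force: [-0.2, 0.1, 0.4]
finger_gap: 0.999
```

```bash
python3 - <<'E'
from h import *
s=manip.sense();print(s["t"],s["ee_pos"],s["joint_vel"].round(3))
im=manip.capture("wrist");cv2.imwrite("pics/w1.png",cv2.resize(im[:,:,::-1],None,fx=1.25,fy=1.25))
np.save("w1.npy",im)
print(totool([.600,-.124,.33],6.5))
c=cam("wrist",s)
for X in([.5966,-.035,.249],[.6009,-.1416,.195],[.5949,-.0518,.195]): print(proj(c,X)*1.25)
E
```

```text
2.15 [ 0.58530909 -0.0948644   0.32441838] [-0.003  0.004 -0.    -0.001 -0.001 -0.002]
(array([-0.0305,  0.0112, -0.0056]), np.float64(0.12), np.float64(6.62))
[426.61262149 161.77911582]
[407.16299671 299.17785872]
[414.5380985  181.84256322]
```

View pics/w1.png

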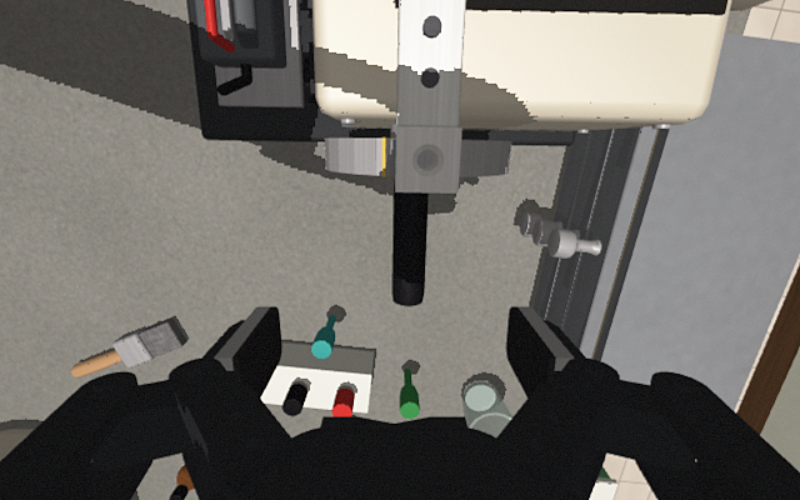

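```bash
python3 - <<'E'
from h import *
s=manip.sense(); c=cam("wrist",s)
f=lambda a,b:(a/1.25,b/1.25)
P={n:onz(c,*f(*p),z) for n,p,z in(("bush",(428,158.5),.249),("h1",(431.5,27),.249),("h2",(430,77.5),.249),("hendL",(394,290),.195),("hendR",(423,290),.195),("hbL",(396,200),.195),("hbR",(427.5,200),.195),("brL",(394,190),.249),("brR",(462,192),.249),("yel",(383.5,157),.213),("yelL",(381,157),.215),("yelR",(386.5,157),.215))}
for n in P: print(n,P[n])
a=lambda p,q:np.degrees(np.arctan2((q-p)[0],-(q-p)[1]))
print(a(P["h1"],P["bush"]),a(P["hbL"]+P["hbR"],P["hendL"]+P["hendR"]))
im=np.load("w1.npy")[60:200,220:420,::-1];cv2.imwrite("pics/w1c.png",cv2.resize(im,None,fx=4,fy=4,interpolation=cv2.INTER_CUBIC))
E
```

```text
bush [ 0.59715599 -0.0332699   0.249     ]
h1 [0.58978872 0.03215243 0.249     ]
h2 [0.59238692 0.00834071 0.249     ]
hendL [ 0.58991631 -0.13532119  0.195     ]
hendR [ 0.61204749 -0.13276466  0.195     ]
hbL [ 0.58335383 -0.06628863  0.195     ]
hbR [ 0.6058658  -0.06368588  0.195     ]
brL [ 0.58026007 -0.05291257  0.249     ]
brR [ 0.61912573 -0.04956822  0.249     ]
yel [ 0.57154873 -0.03670064  0.213     ]
yelL [ 0.56998418 -0.0368098   0.215     ]
yelR [ 0.57351841 -0.03640103  0.215     ]
6.425065482592296 5.272016196013317
```

View pics/w1c.png

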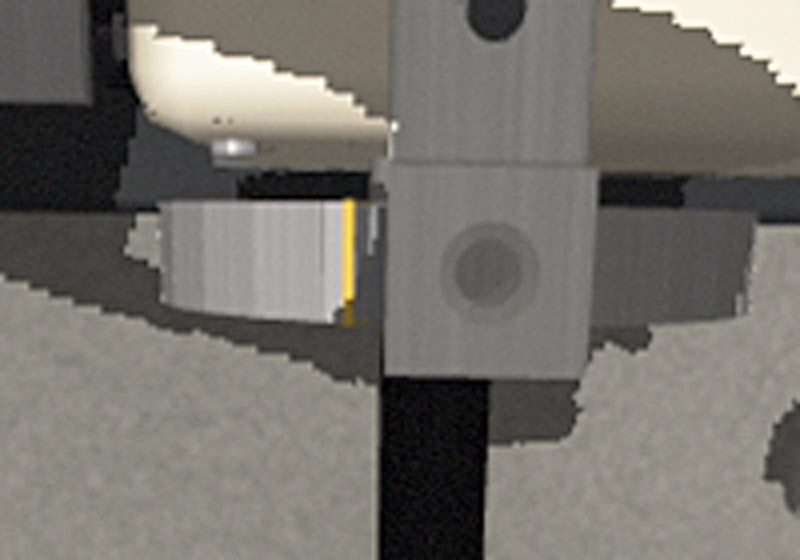

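```bash
python3 - <<'E'
from h import *
s=manip.sense(); c=cam("wrist",s)
psi=np.radians(6.4); e=np.array([np.cos(psi),np.sin(psi)]); d=np.array([np.sin(psi),-np.cos(psi)])
B=np.array([.5970,-.0345])
for z in(.213,.211): 
    for u in(305.75,308.5):
        P=onz(c,u,125.5,z);print("yel",z,(P[:2]-B)@e,(P[:2]-B)@d)
for p in[(408.5,290),(411.7,200)]:
    P=onz(c,p[0]/1.25,p[1]/1.25,.1945);print("h",(P[:2]-B)@e,(P[:2]-B)@d)
P=onz(cam("top"),305.1,172.9,.195);print("h top",(P[:2]-B)@e,(P[:2]-B)@d)
E
```

```text
yel 0.213 -0.026393347483163358 -0.0007264704550783881
yel 0.213 -0.02415228906018149 -0.0007341956534285598
yel 0.211 -0.026450277476462218 -0.0006555789339406224
yel 0.211 -0.024191577218651644 -0.0006633649458206506
h -0.007116939151984798 0.09956692971153648
h -0.005785284957232942 0.030104022789008957
h top -0.00807515613417372 0.10676795513705273
```

Request:
{"api": "move_arm", "payload": {"deltas": [[-0.0293, 0.0113, 0.02, 0.2, 1], [-0.0293, 0.0113, 0.06, 0.2, 1], [-0.0293, 0.0113, 0.1, 0.2, 1], [-0.0293, 0.0113, 0.13, 0.2, 1], [-0.0293, 0.0113, 0.146, 0.2, 1], [-0.0293, 0.0113, 0.146, 0.2, 1], [-0.0293, 0.0113, 0.146, 0.2, 0.7], [-0.0293, 0.0113, 0.146, 0.2, 0.5], [-0.0293, 0.0113, 0.146, 0.2, 0.4], [-0.0293, 0.0113, 0.146, 0.2, 0.4]], "squeeze": 40}}

```text
t: 3.2
ee_pos: [0.6006, -0.1243, 0.1791]
tcp_rot: [0.001, 0.667, 0.745, 0.001]
contact_force: [-0.7, 0.4, -0.1]
finger_gap: 0.399
```

```bash
python3 - <<'E'
from h import *
s=manip.sense();print(s["t"],s["ee_pos"],s["contact_force"])
print(totool([.600,-.1228,.178],6.4))
im=manip.capture("wrist");cv2.imwrite("pics/w2.png",im[:,:,::-1])
E
```

```text
3.2 [ 0.60063933 -0.12427949  0.17908617] [-0.69282078  0.4285663  -0.13859916]
(array([ 0.0015, -0.0005,  0.0011]), np.float64(-0.09), np.float64(6.31))
```

View pics/w2.png

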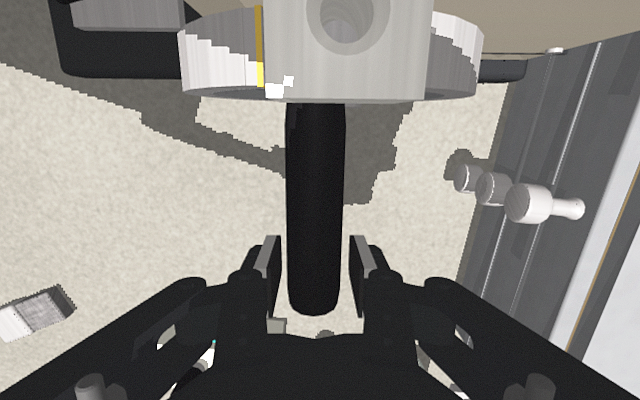

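Request:
{"api": "move_arm", "payload": {"deltas": [[0, 0, 0.001, 0, 0.2], [0, 0, 0.001, 0, 0.1], [0, 0, 0.001, 0, 0], [0, 0, 0.001, 0, 0], [0, 0, 0.001, 0, 0], [0, 0, 0.001, 0, 0], [0, 0.0005, 0.001, 0, 0], [0, 0.0014, 0.001, 0, 0], [0, 0.0028, 0.0008, 0, 0], [0, 0.005, 0.0006, 0, 0]], "squeeze": 40}}

```text
t: 4.25
ee_pos: [0.6041, -0.1239, 0.1778]
tcp_rot: [-0.0, 0.667, 0.745, -0.001]
contact_force: [-6.6, 0.4, 5.7]
finger_gap: 0.266
```

```bash
python3 - <<'E'
from h import *
s=manip.sense();print(s["t"],s["ee_pos"],s["contact_force"],s["finger_gap"])
t0=-.12
# plan from theta after moving 5mm u : sin= -0.12*..+5/55
ts=np.arcsin(np.sin(t0)+.005/.055);print(ts)
th=ts+np.concatenate([np.cumsum(np.linspace(.06,.13,10)),[]])
print("a",[(round(.055*(np.sin(t)-np.sin(ts)),4),round(-.055*(np.cos(t)-np.cos(ts)),4),round(t,3)) for t in th])
T=th[-1]
while T<5.95:
    th=np.minimum(T+.13*np.arange(1,11),5.95) ; print([(round(.055*(np.sin(t)-np.sin(T)),4),round(-.055*(np.cos(t)-np.cos(T)),4)) for t in th],th[-1]);T=th[-1]
E
```

```text
4.25 [ 0.60412338 -0.12390392  0.17784004] [-6.59489835  0.42851461  5.73965204] 0.2662259111583272
-0.028807100471948892
a [(np.float64(0.0033), np.float64(0.0), np.float64(0.031)), (np.float64(0.007), np.float64(0.0002), np.float64(0.099)), (np.float64(0.0111), np.float64(0.0008), np.float64(0.175)), (np.float64(0.0156), np.float64(0.0018), np.float64(0.258)), (np.float64(0.0204), np.float64(0.0033), np.float64(0.349)), (np.float64(0.0254), np.float64(0.0054), np.float64(0.448)), (np.float64(0.0305), np.float64(0.0082), np.float64(0.555)), (np.float64(0.0357), np.float64(0.0118), np.float64(0.669)), (np.float64(0.0407), np.float64(0.0163), np.float64(0.791)), (np.float64(0.0454), np.float64(0.0217), np.float64(0.921))]
[(np.float64(0.0039), np.float64(0.006)), (np.float64(0.0071), np.float64(0.0124)), (np.float64(0.0094), np.float64(0.0191)), (np.float64(0.0107), np.float64(0.0262)), (np.float64(0.0112), np.float64(0.0333)), (np.float64(0.0107), np.float64(0.0404)), (np.float64(0.0093), np.float64(0.0474)), (np.float64(0.0071), np.float64(0.0542)), (np.float64(0.0039), np.float64(0
[... 699 characters left out ...]
64(-0.0268), np.float64(-0.0228)), (np.float64(-0.03), np.float64(-0.0291)), (np.float64(-0.0325), np.float64(-0.0358)), (np.float64(-0.034), np.float64(-0.0428)), (np.float64(-0.0346), np.float64(-0.0499)), (np.float64(-0.0343), np.float64(-0.0571))] 4.821192899528051
[(np.float64(0.0012), np.float64(-0.007)), (np.float64(0.0034), np.float64(-0.0139)), (np.float64(0.0064), np.float64(-0.0203)), (np.float64(0.0102), np.float64(-0.0264)), (np.float64(0.0148), np.float64(-0.0319)), (np.float64(0.02), np.float64(-0.0367)), (np.float64(0.0258), np.float64(-0.0409)), (np.float64(0.0321), np.float64(-0.0442)), (np.float64(0.0367), np.float64(-0.046)), (np.float64(0.0367), np.float64(-0.046))] 5.95
```

Request:
{"api": "move_arm", "payload": {"deltas": [[0, 0.0033, 0, 0, 0], [0, 0.007, 0.0002, 0, 0], [0, 0.0111, 0.0008, 0, 0], [0, 0.0156, 0.0018, 0, 0], [0, 0.0204, 0.0033, 0, 0], [0, 0.0254, 0.0054, 0, 0], [0, 0.0305, 0.0082, 0, 0], [0, 0.0357, 0.0118, 0, 0], [0, 0.0407, 0.0163, 0, 0], [0, 0.0454, 0.0217, 0, 0]]}}

```text
t: 5.25
ee_pos: [0.651, -0.1192, 0.1552]
tcp_rot: [0.001, 0.667, 0.745, 0.0]
contact_force: [-0.3, -3.2, 2.7]
finger_gap: 0.262
```

Request:
{"api": "move_arm", "payload": {"deltas": [[0, 0.0039, 0.006, 0, 0], [0, 0.0071, 0.0124, 0, 0], [0, 0.0094, 0.0191, 0, 0], [0, 0.0107, 0.0262, 0, 0], [0, 0.0112, 0.0333, 0, 0], [0, 0.0107, 0.0404, 0, 0], [0, 0.0093, 0.0474, 0, 0], [0, 0.0071, 0.0542, 0, 0], [0, 0.0039, 0.0606, 0, 0], [0, 0, 0.0666, 0, 0]]}}

```text
t: 6.25
ee_pos: [0.6484, -0.1194, 0.0873]
tcp_rot: [-0.002, 0.667, 0.745, -0.002]
contact_force: [-7.7, -5.2, 8.3]
finger_gap: 0.271
```

Request:
{"api": "move_arm", "payload": {"deltas": [[0, -0.0047, 0.0054, 0, 0], [0, -0.01, 0.0101, 0, 0], [0, -0.0159, 0.0141, 0, 0], [0, -0.0223, 0.0173, 0, 0], [0, -0.0291, 0.0197, 0, 0], [0, -0.0361, 0.0212, 0, 0], [0, -0.0432, 0.0217, 0, 0], [0, -0.0503, 0.0213, 0, 0], [0, -0.0574, 0.02, 0, 0], [0, -0.0642, 0.0178, 0, 0]]}}

```text
t: 7.25
ee_pos: [0.5886, -0.1254, 0.071]
tcp_rot: [0.002, 0.667, 0.745, 0.002]
contact_force: [9.8, -2.7, 1.2]
finger_gap: 0.269
```

Request:
{"api": "move_arm", "payload": {"deltas": [[0, -0.0065, -0.0031, 0, 0], [0, -0.0124, -0.007, 0, 0], [0, -0.0179, -0.0116, 0, 0], [0, -0.0227, -0.0169, 0, 0], [0, -0.0268, -0.0228, 0, 0], [0, -0.03, -0.0291, 0, 0], [0, -0.0325, -0.0358, 0, 0], [0, -0.034, -0.0428, 0, 0], [0, -0.0346, -0.0499, 0, 0], [0, -0.0343, -0.0571, 0, 0]]}}

```text
t: 8.25
ee_pos: [0.5516, -0.129, 0.1233]
tcp_rot: [-0.002, 0.667, 0.745, -0.001]
contact_force: [5.4, -4.0, -12.7]
finger_gap: 0.266
```

```bash
python3 - <<'E'
import numpy as np
T=4.8212
inc=np.array([.13]*7+[.12,.1,.08]);th=T+np.cumsum(inc)
print([(round(.055*(np.sin(t)-np.sin(T)),4),round(-.055*(np.cos(t)-np.cos(T)),4)) for t in th],th[-1])
T2=th[-1]; th=[6.10,6.15,6.18,6.2,6.2]
print([(round(.055*(np.sin(t)-np.sin(T2)),4),round(-.055*(np.cos(t)-np.cos(T2)),4)) for t in th])
E
```

```text
[(np.float64(0.0012), np.float64(-0.007)), (np.float64(0.0034), np.float64(-0.0139)), (np.float64(0.0064), np.float64(-0.0203)), (np.float64(0.0102), np.float64(-0.0264)), (np.float64(0.0148), np.float64(-0.0319)), (np.float64(0.02), np.float64(-0.0367)), (np.float64(0.0258), np.float64(-0.0409)), (np.float64(0.0316), np.float64(-0.044)), (np.float64(0.0367), np.float64(-0.046)), (np.float64(0.041), np.float64(-0.0473))] 6.0312
[(np.float64(0.0037), np.float64(-0.0008)), (np.float64(0.0064), np.float64(-0.0012)), (np.float64(0.008), np.float64(-0.0014)), (np.float64(0.0091), np.float64(-0.0015)), (np.float64(0.0091), np.float64(-0.0015))]
```

Request:
{"api": "move_arm", "payload": {"deltas": [[0, 0.0012, -0.007, 0, 0], [0, 0.0034, -0.0139, 0, 0], [0, 0.0064, -0.0203, 0, 0], [0, 0.0102, -0.0264, 0, 0], [0, 0.0148, -0.0319, 0, 0], [0, 0.02, -0.0367, 0, 0], [0, 0.0258, -0.0409, 0, 0], [0, 0.0316, -0.044, 0, 0], [0, 0.0367, -0.046, 0, 0], [0, 0.041, -0.0473, 0, 0]]}}

```text
t: 9.25
ee_pos: [0.5917, -0.1251, 0.1759]
tcp_rot: [-0.001, 0.667, 0.745, -0.001]
contact_force: [-8.6, -3.1, 2.5]
finger_gap: 0.265
```

```bash
python3 - <<'E'
from h import *
s=manip.sense();print(s["t"],s["ee_pos"],s["contact_force"])
im=manip.capture("wrist");cv2.imwrite("pics/w3.png",im[:,:,::-1])
E
```

```text
9.25 [ 0.59172251 -0.12507459  0.17590163] [-8.64614126 -3.07692305  2.5144483 ]
```

View pics/w3.png

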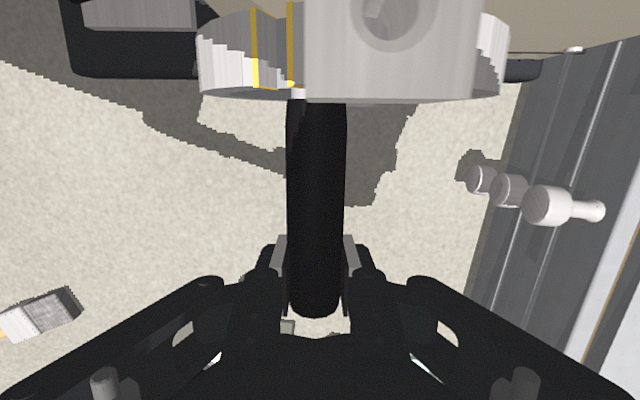

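```bash
python3 - <<'E'
from h import *
im=cv2.imread("pics/w3.png")[0:110,190:390];cv2.imwrite("pics/w3c.png",cv2.resize(im,None,fx=4,fy=4,interpolation=cv2.INTER_CUBIC))
s=manip.sense(); c=cam("wrist",s)
psi=np.radians(6.4); e=np.array([np.cos(psi),np.sin(psi)]); d=np.array([np.sin(psi),-np.cos(psi)])
B=np.array([.5970,-.0345])
print((s["ee_pos"][:2]-B)@e,(s["ee_pos"][:2]-B)@d)
P=onz(c,390,12,.249);print("bush",P,(P[:2]-B)@e)
for u in(250,255,288,293):
  a=-.4
  for _ in range(20):
    z=.14+.075*np.cos(a);P=onz(c,u,60,z);a=np.arcsin((P[:2]-B)@e/.075)
  print(u,a,z,(P[:2]-B)@d)
E
```

```text
-0.014467426054577355 0.08943868190725855
bush [ 0.59784214 -0.03524193  0.249     ] 0.0007541925963183444
250 -0.5181877512560956 0.20515386683939016 0.0028206364593508326
255 -0.4888789536725532 0.20621449231171707 0.00299382973536613
288 -0.31863239236966595 0.21122485504066169 0.0038189109909018432
293 -0.29523178723608867 0.21175510451248136 0.003907365108035507
```

View pics/w3c.png

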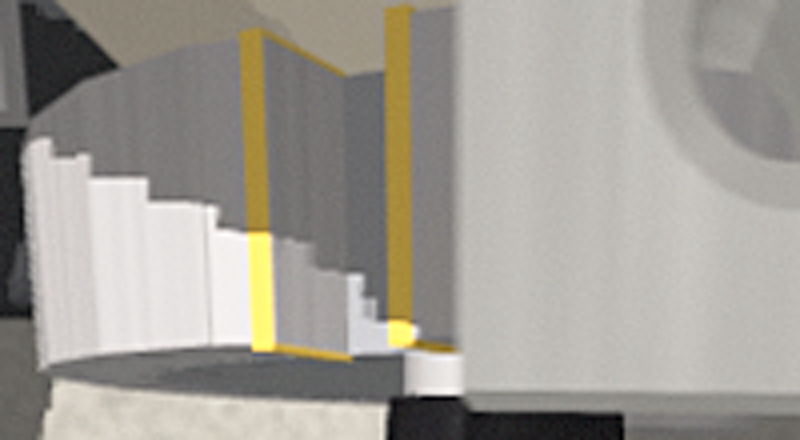

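Request:
{"api": "move_arm", "payload": {"deltas": [[0, 0.003, -0.0006, 0, 0], [0, 0.006, -0.0011, 0, 0], [0, 0.008, -0.0014, 0, 0], [0, 0.0085, -0.0014, 0, 0], [0, 0.0085, -0.0014, 0, 0.15], [0, 0.0085, -0.0014, 0, 0.6], [0, 0.0085, -0.0014, 0, 0.7], [0, 0.0085, -0.0014, 0, 0.7], [0, 0.0085, -0.03, 0, 0.7], [0, 0.0085, -0.075, 0, 0.7]]}}

```text
t: 10.3
ee_pos: [0.6004, -0.1232, 0.2467]
tcp_rot: [-0.004, 0.667, 0.745, -0.002]
contact_force: [0.2, -0.2, 0.1]
finger_gap: 0.701
```

```bash
python3 - <<'E'
from h import *
s=manip.sense();print(s["t"],s["ee_pos"],s["contact_force"],s["finger_gap"])
im=manip.capture("wrist");cv2.imwrite("pics/w4.png",im[:,:,::-1])
print(totool([.551,-.333,.20],0))
E
```

```text
10.3 [ 0.60042795 -0.12319022  0.2467377 ] [ 0.15299882 -0.18713766  0.06888906] 0.7008154767570037
(array([-0.2021, -0.0747,  0.0588]), np.float64(6.35), np.float64(6.35))
```

View pics/w4.png

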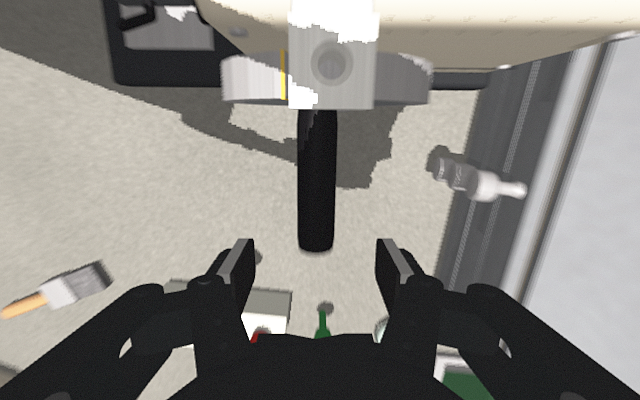

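Request:
{"api": "move_arm", "payload": {"deltas": [[-0.01, -0.004, -0.03, -8, 0.6], [-0.05, -0.02, -0.03, -17, 0.6], [-0.1, -0.037, -0.02, -25, 0.6], [-0.145, -0.055, 0, -34, 0.6], [-0.185, -0.068, 0.03, -42, 0.6], [-0.2, -0.0747, 0.055, -51, 0.6], [-0.202, -0.0747, 0.07, -59, 0.6], [-0.202, -0.0747, 0.07, -67, 0.6], [-0.202, -0.0747, 0.07, -75, 0.6], [-0.202, -0.0747, 0.07, -83.5, 0.6]]}}

```text
t: 11.35
ee_pos: [0.5497, -0.3328, 0.18]
tcp_rot: [0.0, -0.001, 1.0, 0.0]
contact_force: [0.4, -0.5, 0.4]
finger_gap: 0.601
```

```bash
python3 - <<'E'
from h import *
s=manip.sense();print(s["t"],s["ee_pos"],s["joint_positions"].round(3),s["joint_vel"].round(3))
im=manip.capture("wrist");cv2.imwrite("pics/w5.png",im[:,:,::-1])
c=cam("wrist",s)
H,S,V=cv2.split(cv2.cvtColor(im,cv2.COLOR_RGB2HSV))
m=((H<8)|(H>172))&(S>150)&(V>60)
k,_,st,ce=cv2.connectedComponentsWithStats(m.astype(np.uint8))
for i in range(1,k):
    if st[i,4]>30: print(st[i],ce[i],onz(c,*ce[i],.093),onz(c,*ce[i],.078))
print(totool([.551,-.333,.06],90))
E
```

```text
11.35 [ 0.549699 -0.332791  0.179958] [-5.980e-01  2.020e-01  1.199e+00  1.000e-03  1.740e+00 -2.171e+00] [ 2.000e-03 -3.000e-03 -4.000e-03 -2.000e-03 -1.000e-03 -1.478e+00]
[298 185  29  35 807] [312.17348203 202.32465923] [ 0.54855444 -0.33385543  0.093     ] [ 0.55292749 -0.33396519  0.078     ]
(array([-0.0012, -0.0003,  0.1201]), np.float64(0.61), np.float64(90.61))
```

View pics/w5.png

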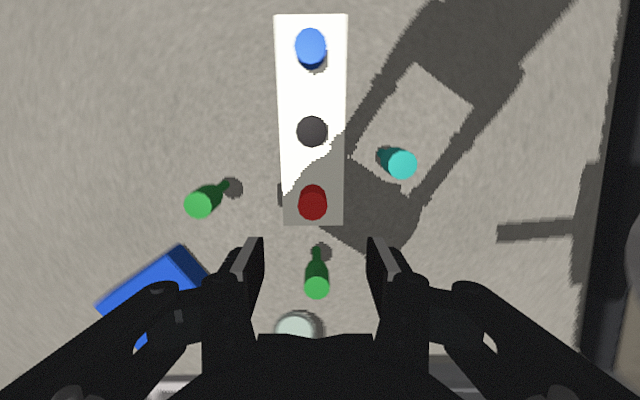

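Request:
{"api": "move_arm", "payload": {"deltas": [[-0.001, -0.0006, 0.04, 0.6, 0.6], [-0.0013, -0.0006, 0.08, 0.6, 0.6], [-0.0013, -0.0006, 0.105, 0.6, 0.6], [-0.0013, -0.0006, 0.12, 0.6, 0.6], [-0.0013, -0.0006, 0.12, 0.6, 0.5], [-0.0013, -0.0006, 0.12, 0.6, 0.3], [-0.0013, -0.0006, 0.12, 0.6, 0.1], [-0.0013, -0.0006, 0.12, 0.6, 0], [-0.0013, -0.0006, 0.12, 0.6, 0], [-0.0013, -0.0006, 0.12, 0.6, 0]], "squeeze": 30}}

```text
t: 12.4
ee_pos: [0.5518, -0.3342, 0.0626]
tcp_rot: [0.002, 0.007, 1.0, -0.001]
contact_force: [0.3, -0.4, 6.4]
finger_gap: 0.255
```

```bash
python3 - <<'E'
from h import *
s=manip.sense();print(s["t"],s["ee_pos"],s["contact_force"],s["finger_gap"])
im=manip.capture("wrist");cv2.imwrite("pics/w6.png",im[100:350,200:440,::-1].repeat(2,0).repeat(2,1))
E
```

```text
12.4 [ 0.55178219 -0.33422679  0.06258156] [ 0.27568935 -0.38752789  6.42116907] 0.2553366613243367
```

View pics/w6.png

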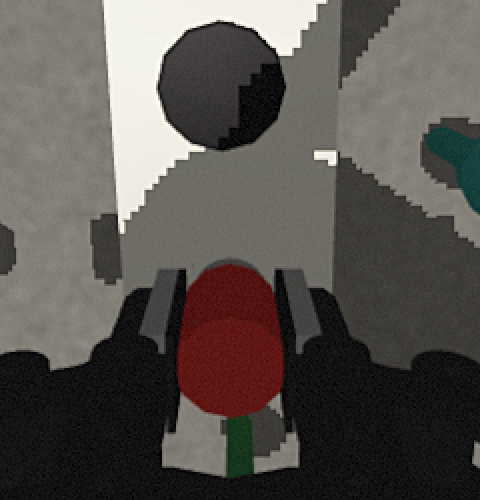

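Request:
{"api": "move_arm", "payload": {"deltas": [[0, 0, -0.02, 0, 0], [0, 0, -0.06, 0, 0], [0, 0, -0.105, 0, 0], [0, 0, -0.15, 0, 0], [0, 0, -0.195, 0, 0], [0, 0, -0.24, 0, 0], [-0.005, 0.03, -0.275, 0, 0], [-0.012, 0.075, -0.285, 0, 0], [-0.018, 0.12, -0.285, 0, 0], [-0.024, 0.16, -0.285, 0, 0]]}}

```text
t: 13.45
ee_pos: [0.5771, -0.1722, 0.3461]
tcp_rot: [0.001, 0.007, 1.0, -0.0]
contact_force: [1.1, 0.1, -0.6]
finger_gap: 0.255
```

```bash
python3 - <<'E'
from h import *
s=manip.sense();print(s["t"],s["ee_pos"],s["contact_force"],s["finger_gap"])
im=manip.capture("wrist");cv2.imwrite("pics/w7.png",im[:,:,::-1])
print(totool([.597,-.0345,.345],90))
E
```

```text
13.45 [ 0.57708619 -0.17219533  0.34611714] [ 1.10187464  0.05033047 -0.62507697] 0.25455857760502165
(array([-0.0179,  0.1319,  0.0017]), np.float64(-0.43), np.float64(89.57))
```

View pics/w7.png

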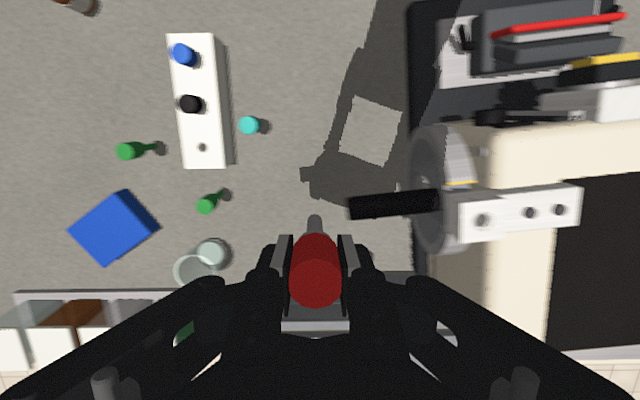

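```bash
python3 - <<'E'
from h import *
m=manip.camera_model("wrist");K=m["camera_matrix"];M=m["mount"];Mi=np.linalg.inv(M)
def pt(X): x=K@(Mi@np.r_[X,1])[:3]; return x[:2]/x[2]
print("tip",pt([0,0,.0515]),pt([.003,0,.0515]),"noseR3",pt([.003,0,.0515]),"kt",pt([0,0,-.0305]),pt([.012,0,-.0305]),pt([-.012,0,-.0305]),pt([0,.012,-.0305]))
s=manip.sense();P=onz(cam("wrist",s),482.5,219,.249);print(P)
im=manip.capture("wrist")[190:330,260:370,::-1];cv2.imwrite("pics/w7c.png",cv2.resize(im,None,fx=5,fy=4,interpolation=cv2.INTER_NEAREST)[:, :])
a=manip.capture("top");b=manip.capture("scene")
cv2.imwrite("pics/t7.png",a[:,:,::-1]);cv2.imwrite("pics/s7.png",b[:,:,::-1])
E
```

```text
tip [313.42591449 218.65199613] [313.41880891 214.44365573] noseR3 [313.41880891 214.44365573] kt [312.63116871 283.95262359] [312.56332566 257.68006811] [312.69566467 308.92900119] [341.45077452 283.93794892]
[ 0.59594461 -0.02447174  0.249     ]
```

View pics/w7c.png

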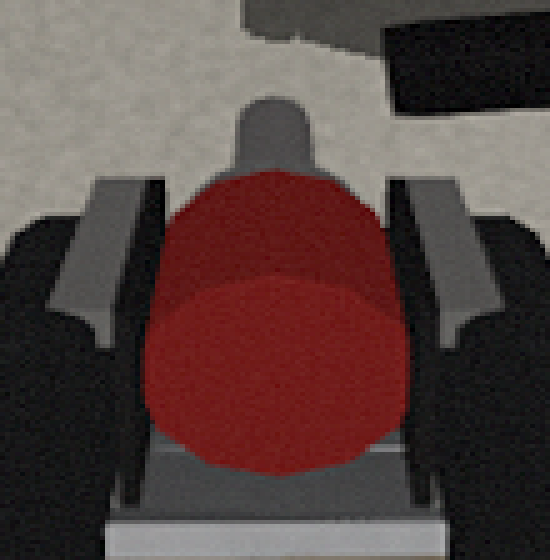

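```bash
python3 - <<'E'
from h import *
s=manip.sense();print(s["t"],s["ee_pos"],s["joint_vel"].round(3))
ce={}
for n in("t7","s7"):
    im=cv2.imread(f"pics/{n}.png");H,S,V=cv2.split(cv2.cvtColor(im,cv2.COLOR_BGR2HSV))
    m=((H<8)|(H>172))&(S>150)&(V>50)
    k,_,st,c=cv2.connectedComponentsWithStats(m.astype(np.uint8))
    for i in range(1,k):
        if st[i,4]>30: print(n,st[i],c[i])
    kc=s["ee_pos"]+[0,0,.0155]
    cc=cam("top" if n=="t7" else "scene"); print("expected",proj(cc,kc),proj(cc,kc+[0,0,.015]),"tip",proj(cc,s["ee_pos"]-[0,0,.0515]), "bush",proj(cc,[.597,-.0347,.249]))
    x,y=map(int,proj(cc,kc)); cr=im[y-40:y+60,x-60:x+80];cv2.imwrite(f"pics/{n}c.png",cv2.resize(cr,None,fx=5,fy=5,interpolation=cv2.INTER_CUBIC)); print(x-60,y-40)
E
```

```text
13.65 [ 0.57705403 -0.17314238  0.34532035] [-0.039  0.011 -0.003 -0.005 -0.003 -0.004]
t7 [315 160  12   7  66] [319.98484848 162.51515152]
t7 [182 270  49  16 197] [205.09137056 277.94923858]
expected [322.67074555 158.27843295] [322.77296895 155.56847721] tip [322.26440999 169.05044147] bush [249.94848157 175.19158572]
262 118
s7 [333 106   7  23 116] [336.3362069  115.93103448]
s7 [314 132  13  26  65] [318.64615385 143.        ]
expected [330.40426622 117.420543  ] [330.77471929 108.94434103] tip [328.86531369 152.63275588] bush [375.43003477 138.62220497]
270 77
```

View pics/t7c.png

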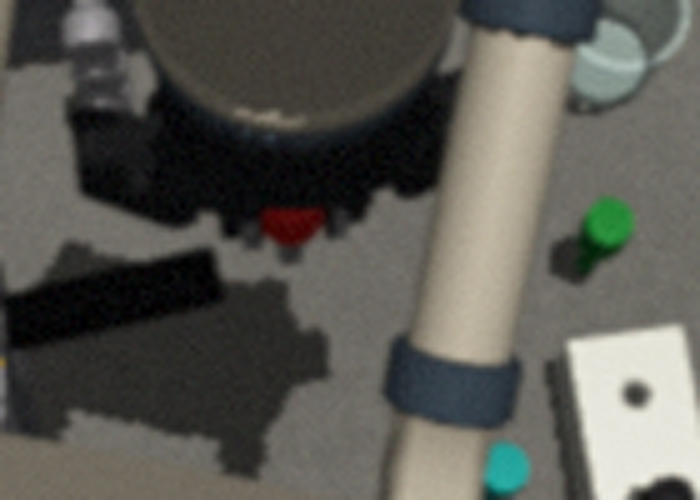

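View pics/s7c.png

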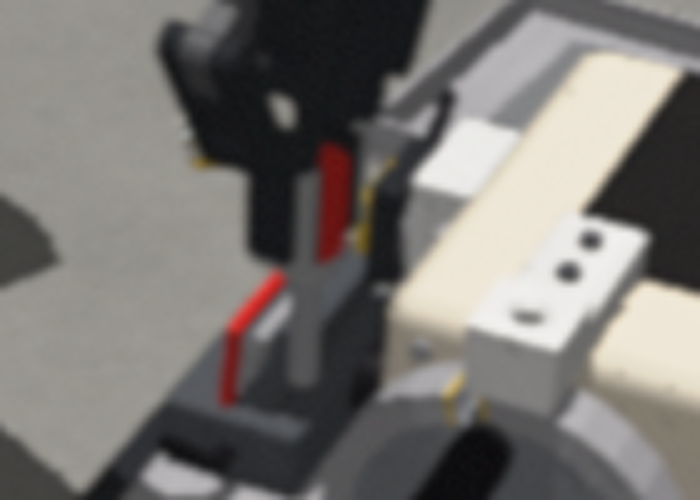

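Request:
{"api": "move_arm", "payload": {"deltas": [[-0.003, 0.02, 0, -0.2, 0], [-0.008, 0.055, 0, -0.4, 0], [-0.013, 0.09, 0, -0.4, 0], [-0.016, 0.115, 0, -0.4, 0], [-0.018, 0.13, 0.005, -0.4, 0], [-0.019, 0.136, 0.012, -0.4, 0], [-0.019, 0.138, 0.02, -0.4, 0], [-0.019, 0.1385, 0.025, -0.4, 0], [-0.019, 0.1385, 0.027, -0.4, 0], [-0.019, 0.1385, 0.027, -0.4, 0]]}}

```text
t: 14.65
ee_pos: [0.5977, -0.0366, 0.3177]
tcp_rot: [-0.0, 0.004, 1.0, -0.0]
contact_force: [-0.7, 0.3, -1.9]
finger_gap: 0.262
```

```bash
python3 - <<'E'
from h import *
s=manip.sense();print(s["t"],s["ee_pos"],s["joint_vel"].round(3),s["contact_force"])
im={n:manip.capture(n)[:,:,::-1] for n in("scene","top","wrist")}
s=manip.sense();print(s["t"],s["ee_pos"],totool([.597,-.0347,.318],90))
for n in im: cv2.imwrite(f"pics/{n}8.png",im[n])
for n in("scene","top"):
    cc=cam(n); x,y=map(int,proj(cc,[.597,-.0347,.26])); print(n,x-60,y-70,"tip",proj(cc,s["ee_pos"]-[0,0,.0515]),"knob",proj(cc,s["ee_pos"]+[0,0,.0155]),"bush",proj(cc,[.597,-.0347,.249]))
    cv2.imwrite(f"pics/{n}8c.png",cv2.resize(im[n][y-70:y+50,x-60:x+80],None,fx=5,fy=5,interpolation=cv2.INTER_CUBIC))
E
```

```text
14.65 [ 0.59767069 -0.03660619  0.31771616] [ 0.003 -0.004 -0.02   0.002  0.007  0.002] [-0.73058894  0.32789813 -1.91114212]
14.8 [ 0.59788824 -0.03617078  0.31876469] (array([0.0009, 0.0015, 0.0008]), np.float64(-0.42), np.float64(89.58))
scene 316 63 tip [376.49837808 130.9119801 ] knob [380.41098076  98.62190378] bush [375.43003477 138.62220497]
top 188 103 tip [249.05561154 172.20227342] knob [242.48917826 162.14410417] bush [249.94848157 175.19158572]
```

View pics/scene8c.png

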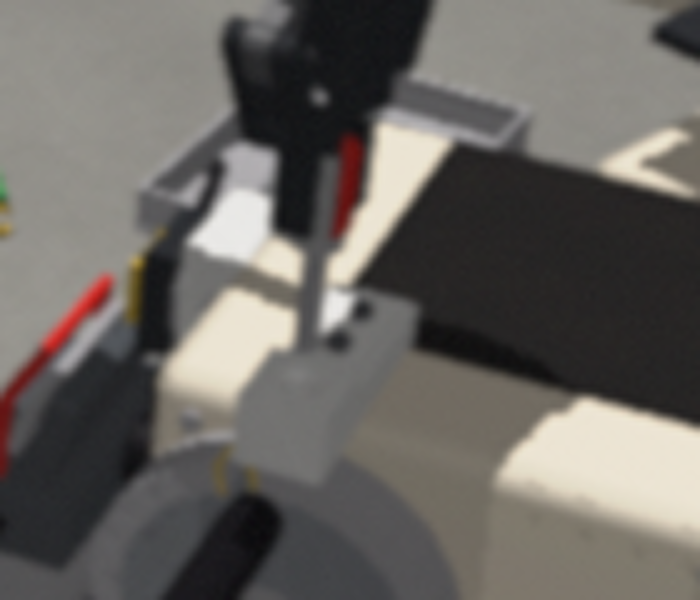

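View pics/top8c.png

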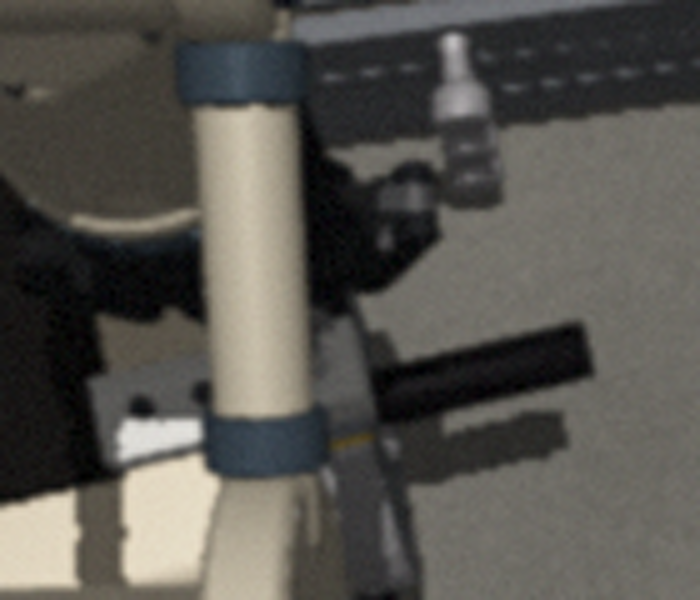

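View pics/wrist8.png

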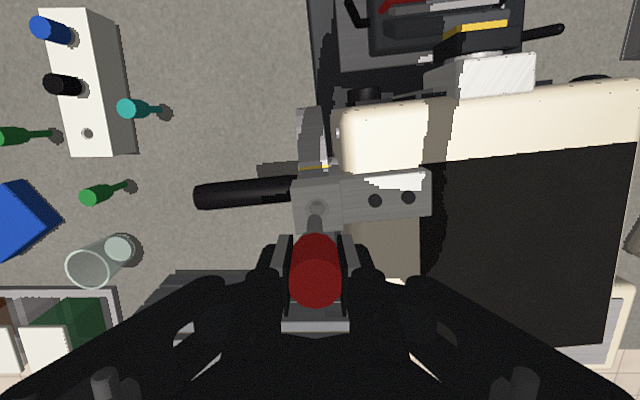

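```bash
python3 - <<'E'
from h import *
s=manip.sense();print(s["t"],s["ee_pos"],s["joint_vel"].round(3))
cc=cam("scene"); p=np.array([.597,-.0347,.249]);
J=np.stack([(proj(cc,p+d)-proj(cc,p))/.001 for d in np.eye(3)*.001],1);print(J/1000)
print("shift scene mm",np.linalg.solve(J[:,:2],[-1.9,-.9])*1000)
w=cam("wrist",s)
print("tip exp",proj(w,s["ee_pos"]-[0,0,.0515]),"bush proj",proj(w,p))
im=cv2.imread("pics/wrist8.png")[175:245,270:370];cv2.imwrite("pics/w8c.png",cv2.resize(im,None,fx=7,fy=7,interpolation=cv2.INTER_CUBIC))
E
```

```text
14.8 [ 0.59788824 -0.03617078  0.31876469] [ 0.004 -0.    -0.004  0.001  0.     0.   ]
[[ 0.48097126  0.24276352  0.05383245]
 [ 0.1704019  -0.25704477 -0.4450984 ]]
shift scene mm [-4.28411273  0.66128186]
tip exp [313.44109658 218.59823359] bush proj [315.53775707 209.17649905]
```

View pics/w8c.png

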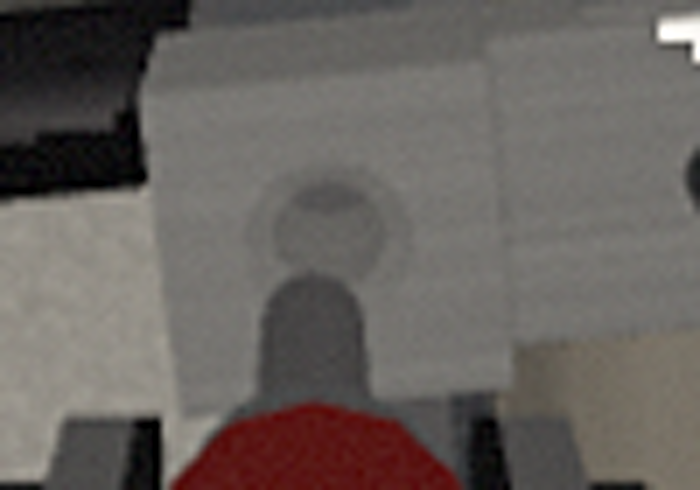

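```bash
python3 - <<'E'
import cv2,numpy as np
a=cv2.imread("pics/scene8.png")[90:155,350:410];b=cv2.imread("pics/scene0.png")[90:155,350:410]
o=np.hstack([a,b]);cv2.imwrite("pics/s8z.png",cv2.resize(o,None,fx=6,fy=6,interpolation=cv2.INTER_NEAREST))
g=cv2.cvtColor(a,cv2.COLOR_BGR2GRAY)
for r in(22,28,32,36,40): print(r+90,g[r,15:45])
E
```

```text
112 [231 226 216 209 214 221 224 218 199 165 129 101  85  83  84  83  84  89
 112 158 203 225 228 228 221 190 132  74  42  36]
118 [103 104 109 117 133 150 162 182 205 214 192 137  89  79  85 117 171 213
 223 224 210 169 109  58  35  37  38  37  37  38]
122 [216 208 190 156 124 113 109 106 105 101  91  81  79  81  97 143 197 225
 226 220 204 168 120  95  97  99  99  97  90  83]
126 [228 228 227 228 228 229 228 228 225 196 139  90  81  86 117 176 221 227
 218 189 142  92  64  62  72  91 107 113 113 112]
130 [228 228 227 228 228 228 228 227 218 178 119  83  80  83  95  99  85  60
  48  50  69  91 107 113 112 112 111 111 111 110]
```

View pics/s8z.png

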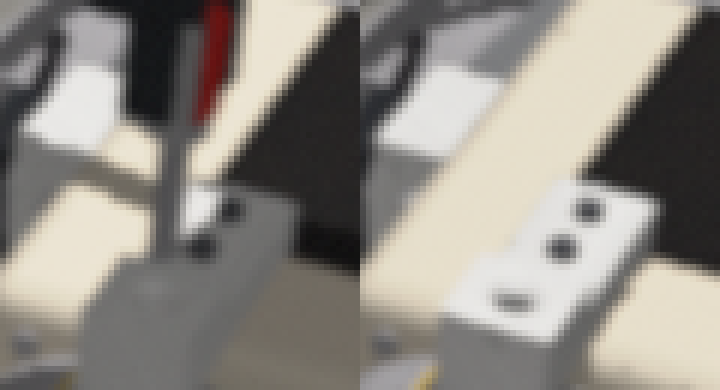

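Request:
{"api": "move_arm", "payload": {"deltas": [[0.0006, 0.0017, 0, 0, 0], [0.0006, 0.0017, 0.004, 0, 0], [0.0006, 0.0017, 0.009, 0, 0], [0.0006, 0.0017, 0.013, 0, 0], [0.0006, 0.0017, 0.016, 0, 0], [0.0006, 0.0017, 0.018, 0, 0], [0.0006, 0.0017, 0.02, 0, 0], [0.0006, 0.0017, 0.0215, 0, 0], [0.0006, 0.0017, 0.023, 0, 0], [0.0006, 0.0017, 0.023, 0, 0]]}}

```text
t: 15.8
ee_pos: [0.5972, -0.0341, 0.2951]
tcp_rot: [-0.0, 0.003, 1.0, -0.0]
contact_force: [-0.0, -0.9, -0.6]
finger_gap: 0.254
```

```bash
python3 - <<'E'
from h import *
s=manip.sense();print(s["t"],s["ee_pos"],s["contact_force"])
im=manip.capture("wrist");cv2.imwrite("pics/w9.png",cv2.resize(im[150:350,230:400,::-1],None,fx=3,fy=3))
E
```

```text
15.8 [ 0.59723724 -0.03406941  0.29509222] [-0.02439676 -0.89719661 -0.62802418]
```

View pics/w9.png

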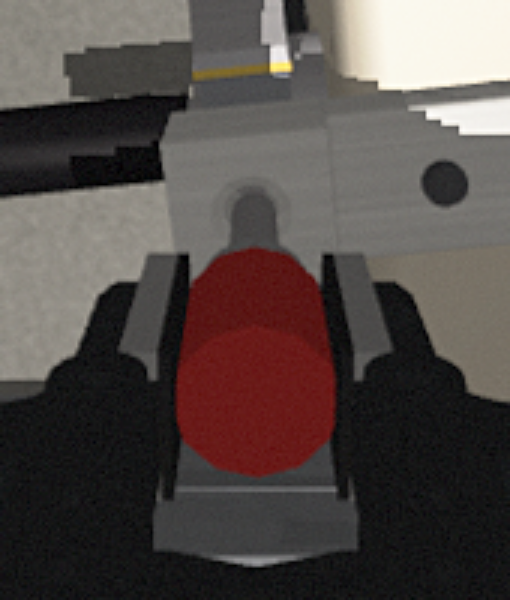

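Request:
{"api": "move_arm", "payload": {"deltas": [[0, 0, 0.001, 0, 0], [0, 0, 0.002, 0, 0], [0, 0, 0.003, 0, 0], [0, 0, 0.004, 0, 0], [0, 0, 0.005, 0, 0], [0, 0, 0.006, 0, 0], [0, 0, 0.007, 0, 0], [0, 0, 0.008, 0, 0], [0, 0, 0.009, 0, 0], [0, 0, 0.01, 0, 0]]}}

```text
t: 16.85
ee_pos: [0.5973, -0.034, 0.2852]
tcp_rot: [-0.0, 0.003, 1.0, -0.0]
contact_force: [-0.5, -0.7, -0.0]
finger_gap: 0.257
```

Request:
{"api": "move_arm", "payload": {"deltas": [[0, 0, 0.0015, 0, 0], [0, 0, 0.003, 0, 0], [0, 0, 0.0045, 0, 0], [0, 0, 0.006, 0, 0], [0, 0, 0.0075, 0, 0], [0, 0, 0.009, 0, 0], [0, 0, 0.0105, 0, 0], [0, 0, 0.012, 0, 0], [0, 0, 0.0135, 0, 0], [0, 0, 0.015, 0, 0]]}}

```text
t: 17.85
ee_pos: [0.5973, -0.034, 0.2702]
tcp_rot: [-0.0, 0.003, 1.0, -0.0]
contact_force: [-0.9, -0.8, 0.3]
finger_gap: 0.26
```

Request:
{"api": "move_arm", "payload": {"deltas": [[0, 0, 0.001, 0, 0], [0, 0, 0.002, 0, 0], [0, 0, 0.0025, 0, 0], [0, 0, 0.0025, 0, 0.2], [0, 0, 0.0025, 0, 0.3], [0, 0, 0.0025, 0, 0.45], [0, 0, 0.0025, 0, 0.6], [0, 0, 0.0025, 0, 0.6], [0, 0, -0.02, 0, 0.6], [0, 0, -0.06, 0, 0.6]]}}

```text
t: 18.85
ee_pos: [0.5966, -0.0339, 0.3271]
tcp_rot: [-0.003, 0.003, 1.0, 0.0]
contact_force: [-0.0, 0.8, 0.6]
finger_gap: 0.6
```

```bash
python3 - <<'E'
from h import *
s=manip.sense();print(s["t"],s["ee_pos"],s["contact_force"],s["finger_gap"])
im={n:manip.capture(n)[:,:,::-1] for n in("scene","wrist")}
for n in im: cv2.imwrite(f"pics/{n}10.png",im[n])
cv2.imwrite("pics/s10c.png",cv2.resize(im["scene"][80:220,310:450],None,fx=4,fy=4,interpolation=cv2.INTER_CUBIC))
print(totool([.5957,-.1232,.30],6.4))
E
```

```text
18.85 [ 0.59662468 -0.03385914  0.32714565] [-0.01661264  0.84264796  0.58214347] 0.5998640377319149
(array([ 0.002 , -0.0891,  0.037 ]), np.float64(83.22), np.float64(89.62))
```

View pics/s10c.png

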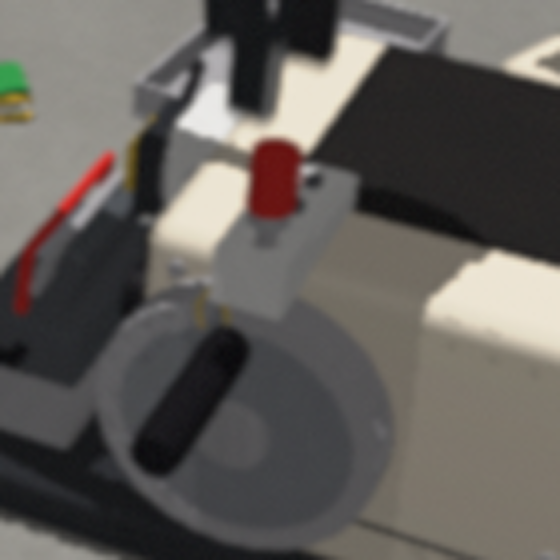

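View pics/wrist10.png

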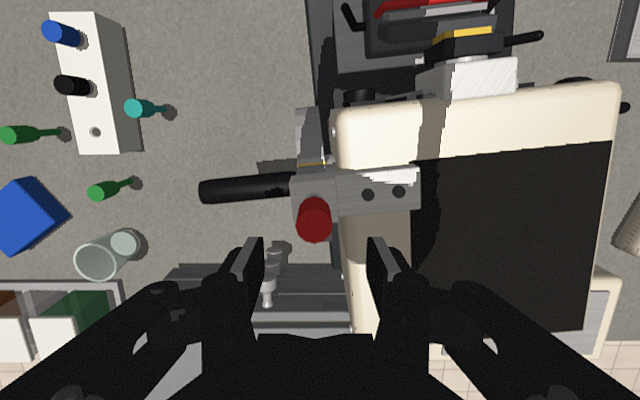

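Request:
{"api": "move_arm", "payload": {"deltas": [[0, -0.005, -0.01, 8, 0.6], [-0.001, -0.02, -0.02, 16.5, 0.6], [-0.002, -0.04, -0.02, 25, 0.6], [-0.003, -0.06, -0.02, 33.5, 0.6], [-0.004, -0.08, -0.02, 42, 0.6], [-0.0045, -0.09, -0.01, 50.5, 0.6], [-0.0045, -0.093, 0.0, 59, 0.6], [-0.0045, -0.093, 0.015, 67.5, 0.6], [-0.0045, -0.093, 0.03, 76, 0.6], [-0.0045, -0.093, 0.04, 83.2, 0.6]]}}

```text
t: 19.95
ee_pos: [0.601, -0.1271, 0.2886]
tcp_rot: [-0.001, 0.669, 0.744, -0.0]
contact_force: [0.2, 0.1, -0.1]
finger_gap: 0.602
```

Request:
{"api": "move_arm", "payload": {"deltas": [[0, 0, 0, 0, 0.6], [0, 0, 0, 0, 0.6], [0, 0, 0, 0, 0.6], [0, 0, 0, 0, 0.6], [0, 0, 0, 0, 0.6], [0, 0, 0, 0, 0.6], [0, 0, 0, 0, 0.6], [0, 0, 0, 0, 0.6], [0, 0, 0, 0, 0.6], [0, 0, 0, 0, 0.6]]}}

```text
t: 20.95
ee_pos: [0.6012, -0.127, 0.2903]
tcp_rot: [-0.0, 0.666, 0.746, -0.0]
contact_force: [0.1, 0.6, 0.7]
finger_gap: 0.598
```

```bash
python3 - <<'E'
from h import *
s=manip.sense();print(s["t"],s["ee_pos"],s["contact_force"],s["joint_vel"].round(3))
im=manip.capture("wrist")[:,:,::-1];cv2.imwrite("pics/w11.png",cv2.resize(im,None,fx=1.25,fy=1.25,interpolation=cv2.INTER_CUBIC))
psi=np.radians(6.4); e=np.array([np.cos(psi),np.sin(psi)]); d=np.array([np.sin(psi),-np.cos(psi)]); B=np.array([.5972,-.0346])
T=B-.0062*e+.092*d
print(T,totool([*T,.178],6.4),(s["ee_pos"][:2]-B)@e)
E
```

```text
20.95 [ 0.60117011 -0.12701042  0.29026345] [0.13076504 0.56556864 0.67739115] [-0.001 -0.002 -0.002 -0.003 -0.001  0.   ]
[ 0.60129378 -0.12671776] (array([0.0003, 0.0002, 0.1122]), np.float64(0.02), np.float64(6.42)) -0.006355526399558376
```

View pics/w11.png

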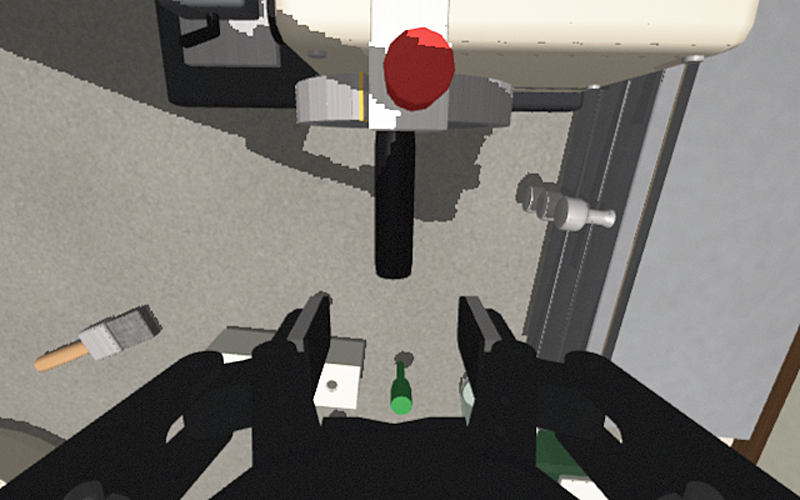

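Request:
{"api": "move_arm", "payload": {"deltas": [[0, 0, 0.04, 0, 0.6], [0, 0, 0.08, 0, 0.6], [0, 0, 0.105, 0, 0.6], [0, 0, 0.112, 0, 0.6], [0, 0, 0.112, 0, 0.45], [0, 0, 0.112, 0, 0.3], [0, 0, 0.112, 0, 0.2], [0, 0, 0.112, 0, 0.1], [0, 0, 0.112, 0, 0], [0, 0, 0.112, 0, 0]], "squeeze": 20}}

```text
t: 22.0
ee_pos: [0.6016, -0.1273, 0.1806]
tcp_rot: [0.001, 0.667, 0.745, 0.001]
contact_force: [-3.3, -0.9, 6.1]
finger_gap: 0.27
```

```bash
cat > st.py <<'E'
from h import *
import sys
s=manip.sense()
psi=np.radians(6.4); e=np.array([np.cos(psi),np.sin(psi)]); B=np.array([.5972,-.0346])
u=(s["ee_pos"][:2]-B)@e
print(s["t"],s["ee_pos"].round(4),s["contact_force"].round(1),"F.e",(s["contact_force"][:2]@e).round(1),s["finger_gap"],"u",u.round(4),"th",round(2*np.pi+np.arcsin(u/.055),3))
if len(sys.argv)>1:
    im=manip.capture("wrist")[:,:,::-1];cv2.imwrite(f"pics/{sys.argv[1]}.png",im)
    cv2.imwrite(f"pics/{sys.argv[1]}s.png",cv2.resize(manip.capture("scene")[80:220,310:450,::-1],None,fx=4,fy=4,interpolation=cv2.INTER_CUBIC))
E
python3 st.py w12
```

```text
22.0 [ 0.6016 -0.1273  0.1806] [-3.3 -0.9  6.1] F.e -3.4 0.27004858326431264 u -0.0059 th 6.175
```

View pics/w12.png

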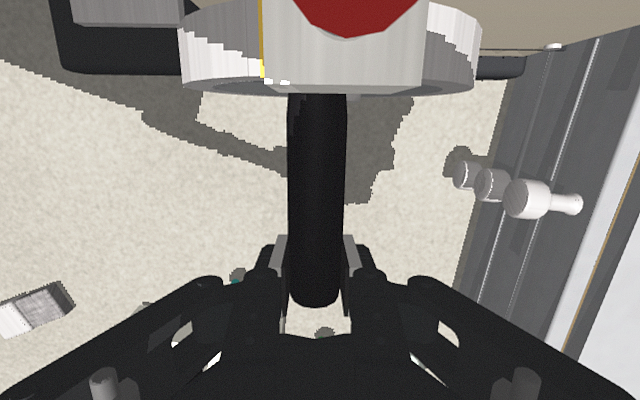

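Request:
{"api": "move_arm", "payload": {"deltas": [[0, 0.001, -0.0001, 0, 0], [0, 0.002, -0.0002, 0, 0], [0, 0.003, -0.0003, 0, 0], [0, 0.004, -0.0003, 0, 0], [0, 0.005, -0.0003, 0, 0], [0, 0.006, -0.0003, 0, 0], [0, 0.007, -0.0003, 0, 0], [0, 0.008, -0.0003, 0, 0], [0, 0.008, -0.0003, 0, 0], [0, 0.008, -0.0003, 0, 0]]}}

```text
t: 23.1
ee_pos: [0.6092, -0.1266, 0.1809]
tcp_rot: [0.001, 0.667, 0.745, 0.0]
contact_force: [-4.4, -0.7, 6.1]
finger_gap: 0.27
```

```bash
python3 st.py w13
```

```text
23.1 [ 0.6092 -0.1266  0.1809] [-4.4 -0.7  6.1] F.e -4.5 0.2704162727108947 u 0.0017 th 6.314
```

View pics/w13.png

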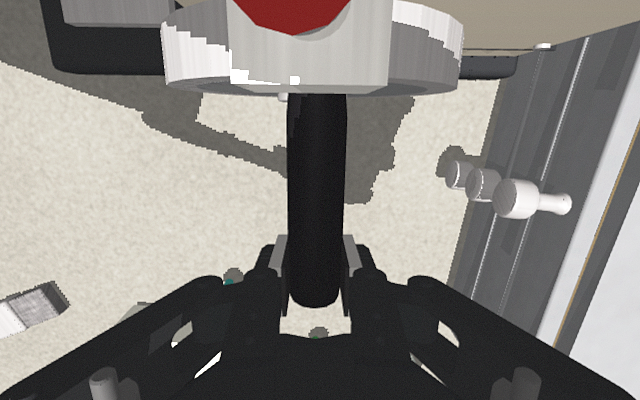

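Request:
{"api": "move_arm", "payload": {"deltas": [[0, 0.0004, 0, 0, 0], [0, 0.0008, 0, 0, 0], [0, 0.0012, 0, 0, 0], [0, 0.0016, 0, 0, 0], [0, 0.002, 0, 0, 0], [0, 0.0024, 0, 0, 0], [0, 0.0027, 0, 0, 0], [0, 0.003, 0, 0, 0], [0, 0.003, 0, 0, 0], [0, 0.003, 0, 0, 0]]}}

```text
t: 24.2
ee_pos: [0.6121, -0.1263, 0.1807]
tcp_rot: [0.001, 0.667, 0.745, 0.0]
contact_force: [-4.5, -0.6, 6.3]
finger_gap: 0.273
```

```bash
python3 st.py w14
```

```text
24.2 [ 0.6121 -0.1263  0.1807] [-4.5 -0.6  6.3] F.e -4.6 0.2733113225169234 u 0.0046 th 6.367
```

View pics/w14.png

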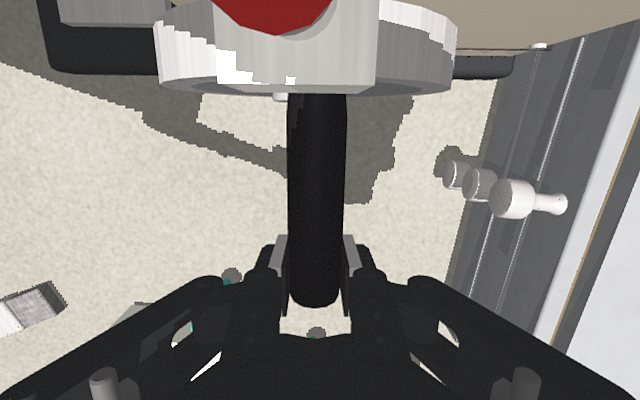

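Not dropped yet (knob lower edge still at row 35). Small slow steps now.

Request:
{"api": "move_arm", "payload": {"deltas": [[0, 0.0002, 0, 0, 0], [0, 0.0004, 0, 0, 0], [0, 0.0006, 0, 0, 0], [0, 0.0008, 0, 0, 0], [0, 0.001, 0, 0, 0], [0, 0.0012, 0, 0, 0], [0, 0.0012, 0, 0, 0], [0, 0.0012, 0, 0, 0], [0, 0.0012, 0, 0, 0], [0, 0.0012, 0, 0, 0]]}}

```text
t: 25.3
ee_pos: [0.6133, -0.1261, 0.1806]
tcp_rot: [0.001, 0.667, 0.745, 0.0]
contact_force: [-4.3, -0.5, 4.8]
finger_gap: 0.275
```

```bash
python3 st.py w15; python3 -c "
import cv2,numpy as np
for n in ('w13','w14','w15'):
    H,S,V=cv2.split(cv2.cvtColor(cv2.imread(f'pics/{n}.png')[:100],cv2.COLOR_BGR2HSV));m=((H<8)|(H>172))&(S>150);y,x=np.where(m);print(n,y.max(),m.sum())"
```

```text
25.3 [ 0.6133 -0.1261  0.1806] [-4.3 -0.5  4.8] F.e -4.3 0.27475490587424767 u 0.0058 th 6.389
w13 34 2708
w14 34 2770
w15 34 2788
```

Request:
{"api": "move_arm", "payload": {"deltas": [[0, 0.0002, 0, 0, 0], [0, 0.0004, 0, 0, 0], [0, 0.0006, 0, 0, 0], [0, 0.0008, 0, 0, 0], [0, 0.001, 0, 0, 0], [0, 0.001, 0, 0, 0], [0, 0.001, 0, 0, 0], [0, 0.001, 0, 0, 0], [0, 0.001, 0, 0, 0], [0, 0.001, 0, 0, 0]]}}

```text
t: 26.4
ee_pos: [0.6143, -0.1261, 0.1805]
tcp_rot: [0.001, 0.667, 0.745, 0.0]
contact_force: [-4.5, -1.7, 5.1]
finger_gap: 0.272
```

```bash
cat > red.py <<'E'
import cv2,numpy as np,sys
for n in sys.argv[1:]:
    H,S,V=cv2.split(cv2.cvtColor(cv2.imread(f'pics/{n}.png')[:100],cv2.COLOR_BGR2HSV));m=((H<8)|(H>172))&(S>150);y,x=np.where(m);print(n,y.max(),m.sum())
E
python3 st.py w16; python3 red.py w16
```

```text
26.4 [ 0.6143 -0.1261  0.1805] [-4.5 -1.7  5.1] F.e -4.7 0.27213446287419124 u 0.0068 th 6.407
w16 35 2838
```

Request:
{"api": "move_arm", "payload": {"deltas": [[0, 0.0002, 0, 0, 0], [0, 0.0004, 0, 0, 0], [0, 0.0006, 0, 0, 0], [0, 0.0008, 0, 0, 0], [0, 0.001, 0, 0, 0], [0, 0.001, 0, 0, 0], [0, 0.001, 0, 0, 0], [0, 0.001, 0, 0, 0], [0, 0.001, 0, 0, 0], [0, 0.001, 0, 0, 0]]}}

```text
t: 27.5
ee_pos: [0.6153, -0.1259, 0.1803]
tcp_rot: [0.001, 0.667, 0.745, 0.0]
contact_force: [-4.8, -1.3, 4.6]
finger_gap: 0.272
```

```bash
python3 st.py w17; python3 red.py w17
```

```text
27.5 [ 0.6153 -0.1259  0.1803] [-4.8 -1.3  4.6] F.e -4.9 0.27162991466395625 u 0.0078 th 6.426
w17 45 3803
```

View pics/w17s.png

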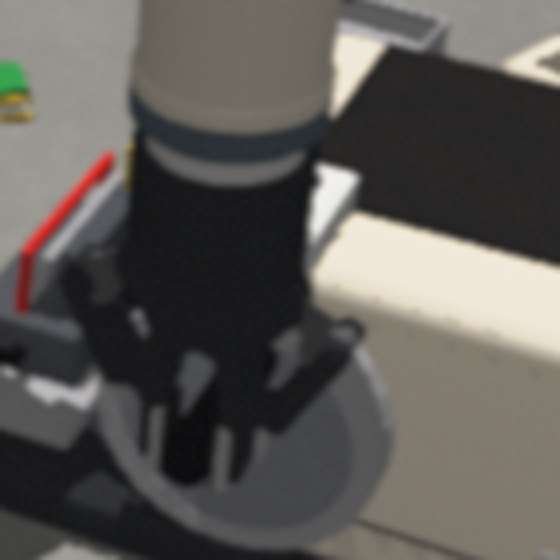

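View pics/w17.png

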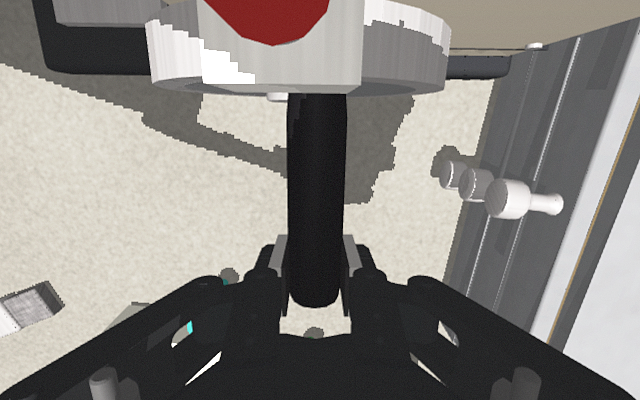

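```bash
python3 - <<'E'
from h import *
s=manip.sense();c=cam("wrist",s)
for k in(.292,.282,.277,.272):
    # lowest image edge of knob bottom / top rim toward d
    d=np.array([np.sin(.1117),-np.cos(.1117),0]);B=np.array([.5972,-.0346,0])
    print(k,"bottom rim",proj(c,B+.012*d+[0,0,k-.015]),"top rim",proj(c,B+.012*d+[0,0,k+.015]))
E
python3 st.py
```

```text
0.292 bottom rim [260.88971077  21.01079575] top rim [ 132.79833704 -200.20388859]
0.282 bottom rim [271.10226516  38.64794749] top rim [213.32192251 -61.13910208]
0.277 bottom rim [274.87821145  45.16903275] top rim [231.6826809  -29.42994591]
0.272 bottom rim [278.05073304  50.64799937] top rim [244.40702876  -7.45490957]
27.6 [ 0.6153 -0.1259  0.1803] [-5.1 -0.7  4.9] F.e -5.2 0.2681371288063917 u 0.0078 th 6.426
```

Request:
{"api": "move_arm", "payload": {"deltas": [[0, 0, 0, 0, 0.15], [0, 0, 0, 0, 0.35], [0, 0, 0, 0, 0.5], [0, 0, 0, 0, 0.6], [0, 0, 0, 0, 0.6], [0, 0, -0.01, 0, 0.6], [0, 0, -0.04, 0, 0.6], [0, 0, -0.08, 0, 0.6], [-0.02, 0, -0.12, 0, 0.6], [-0.04, 0, -0.15, 0, 0.6]]}}

```text
t: 28.6
ee_pos: [0.6198, -0.165, 0.333]
tcp_rot: [0.002, 0.666, 0.746, 0.001]
contact_force: [1.6, -1.0, 0.8]
finger_gap: 0.597
```

Request:
{"api": "move_arm", "payload": {"deltas": [[-0.02, 0, 0, 0, 0.6], [-0.05, 0, 0, 0, 0.6], [-0.08, 0, 0, 0, 0.6], [-0.1, 0, 0, 0, 0.6], [-0.11, 0, 0, 0, 0.6], [-0.11, 0, 0, 0, 0.6], [-0.11, 0, 0, 0, 0.6], [-0.11, 0, 0, 0, 0.6], [-0.11, 0, 0, 0, 0.6], [-0.11, 0, 0, 0, 0.6]]}}

```text
t: 29.6
ee_pos: [0.6321, -0.2737, 0.3291]
tcp_rot: [0.0, 0.666, 0.746, 0.0]
contact_force: [-1.0, -0.1, 0.3]
finger_gap: 0.601
```

```bash
python3 st.py w18; python3 - <<'E'
from h import *
im=manip.capture("top")[:,:,::-1]
cv2.imwrite("pics/t18.png",im);cv2.imwrite("pics/t18c.png",cv2.resize(im[130:230,180:340],None,fx=4,fy=4,interpolation=cv2.INTER_CUBIC))
E
```

```text
29.6 [ 0.6321 -0.2737  0.3291] [-1.  -0.1  0.3] F.e -1.0 0.6005727077402763 u 0.0081 th 6.43
```

View pics/w18s.png

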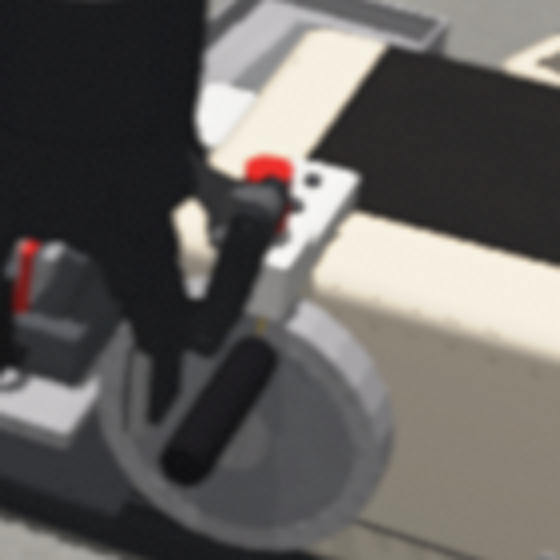

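View pics/w18.png

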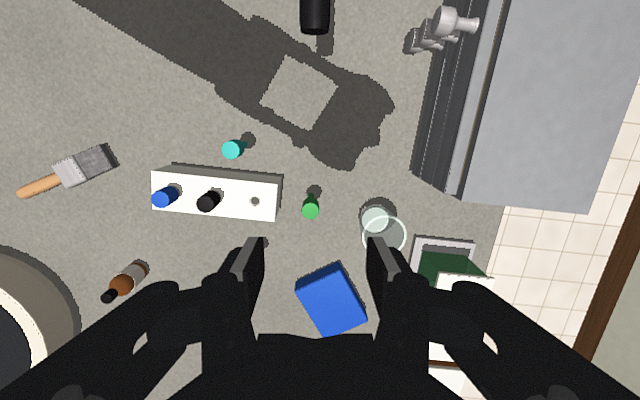

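View pics/t18.png

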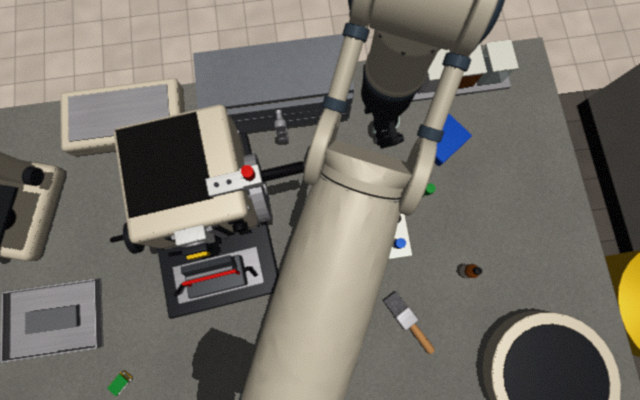

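Request:
{"api": "move_arm", "payload": {"deltas": [[0, -0.02, 0, 0, 0.6], [0, -0.05, 0, 0, 0.6], [0, -0.09, 0, 0, 0.6], [-0.02, -0.13, 0, 0, 0.6], [-0.05, -0.17, 0, 0, 0.6], [-0.08, -0.2, 0, 0, 0.6], [-0.1, -0.22, 0, 0, 0.6], [-0.1, -0.22, 0, 0, 0.6], [-0.1, -0.22, 0, 0, 0.6], [-0.1, -0.22, 0, 0, 0.6]]}}

```text
t: 30.75
ee_pos: [0.4252, -0.3977, 0.3286]
tcp_rot: [0.0, 0.666, 0.746, 0.0]
contact_force: [0.2, 0.0, -0.7]
finger_gap: 0.604
```

```bash
python3 st.py w19; python3 - <<'E'
from h import *
ims={n:manip.capture(n)[:,:,::-1] for n in("scene","top")}
cen={}
for n,im in ims.items():
    c=cam(n);H,S,V=cv2.split(cv2.cvtColor(im,cv2.COLOR_BGR2HSV));m=((H<8)|(H>172))&(S>150)&(V>60)
    k,_,st,ce=cv2.connectedComponentsWithStats(m.astype(np.uint8))
    for i in range(1,k):
        if st[i,4]>30: print(n,st[i],ce[i])
    for z in(.272,.282):
        P=np.array([.5972,-.0346,z]);print(n,z,"ctr",proj(c,P),"top",proj(c,P+[0,0,.015]),"bot",proj(c,P-[0,0,.015]))
E
```

```text
30.75 [ 0.4252 -0.3977  0.3286] [ 0.2  0.  -0.7] F.e 0.2 0.603813868362499 u -0.2114 th nan
scene [315 119  23  39 110] [323.90909091 135.7       ]
scene [371 119  12  20 177] [376.17514124 128.33333333]
scene 0.272 ctr [376.81147636 128.22194822] top [377.65790976 121.23524601] bot [375.9841411  135.05100889]
scene 0.282 ctr [377.37360261 123.58199812] top [378.23313787 116.48714945] bot [376.53360808 130.51555203]
top [241 165  13  15 145] [247.37241379 171.93103448]
top [182 269  57  17 222] [208.74324324 277.08558559]
top 0.272 ctr [247.83929877 172.01332524] top [246.43697435 169.89869616] bot [249.18783335 174.04684217]
top 0.282 ctr [246.91058982 170.61288257] top [245.47059746 168.44145227] bot [248.29463213 172.69994322]st.py:6: RuntimeWarning: invalid value encountered in arcsin
  print(s["t"],s["ee_pos"].round(4),s["contact_force"].round(1),"F.e",(s["contact_force"][:2]@e).round(1),s["finger_gap"],"u",u.round(4),"th",round(2*np.pi+np.arcsin(u/.055),3))
```

View pics/w19s.png

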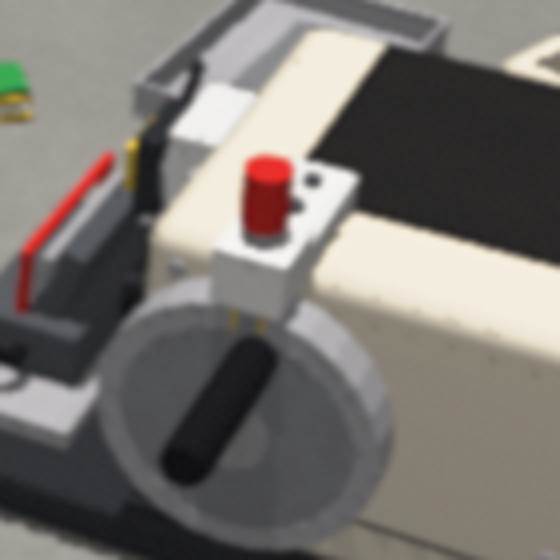

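```bash
python3 -c "
from bench import manip
print(manip.finish_job())"
```

```text
the job is handed in; nothing more can be done
None
```

I gave the microtome one slow clockwise stroke and locked the wheel at the top with the red-knobbed pin. The job is handed in; it took about 31 s and reports no verdict.

- **Stroke:** I turned the handwheel by its handle in about 5 s, stopping just short of the top. I then stood the red pin on the rim through the bush and eased the wheel on in 1 mm steps until the pin dropped. By the arm position, that was at a reading of about 6.43 rad.
- **Forces:** The tool force was about 5 N when the pin dropped. The highest I read was about 15 N, during the stroke. I only read it at the end of each call, so short peaks in between would not show.
- **Last checks:**
  - In the scene view the red knob is at row 128.3. A seated collar should put it at 128.2, and a pin still standing on the rim at 123.6.
  - The top view agrees: row 171.9, against 172.0 expected for seated.
  - The pin looks upright and the gripper is clear. The other objects look to be where they started, judged by eye and not measured.
- **Disagreements:** My first reading of the pin's position in the scene view was about 4 mm off the wrist view. Measuring the shaft's pixels settled it in favour of the wrist view. The expected pixel position of the pin in the wrist view was also 1 px off sideways, and about 5 px off when viewed from the handle, which fits the stated calibration error.

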